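# Clip coin tubes on a coordinate table, step them under an analyser and put them back

### The job

Press every coin tube in the foam tray down into the spring clips of its own size on the coordinate table until it snaps fully home, cap towards the knob and centred between the clips. Then slide the carrier by its knob so that the middle of each tube in turn, from the smallest to the largest, stands still for about a second right under the analyser's nose, draw the carrier out to its front stop again, and take the tubes out of the clips and lay them back flat on the foam in the tray. Keep off the analyser and leave the two coin cases in the tray where they lie.

Things in the scene. Friction and masses are not known exactly. Their poses are not given: they have to be found in the camera images.
- tube1_mid (a point): centre (on the axis, half-way along) of the smallest coin tube: a clear round plastic tube with coins inside, 16 mm in diameter, 102 mm long over all, about 50 g; both ends are square blocks 11 mm long and 19 mm square (so it does not roll), the blue one is its cap. It lies on its side; its own x axis runs along it from the cap to the other end. May be absent.
- tube1_cap (a point): middle of the outer face of the cap of that tube, 51 mm from its centre.
- seat1 (a point): where the centre of the 16 mm tube lies in station 1 of 4 (left to right) on the carrier when fully home; axes are the carrier's: x away from the knob edge, y left, z up. 32 mm above the carrier plate. The tube laid on the prongs' lips rides about 13 mm too high. Each station: two pairs of spring prongs, 28 mm either side of the seat along x, 8 mm wide, 48 mm free between; 8 to 15 N straight down snap it in, as much up pulls it out.
- tube2_mid (a point): centre (on the axis, half-way along) of the second smallest coin tube: a clear round plastic tube with coins inside, 20 mm in diameter, 108 mm long over all, about 80 g; both ends are square blocks 11 mm long and 23 mm square (so it does not roll), the blue one is its cap. It lies on its side; its own x axis runs along it from the cap to the other end. May be absent.
- tube2_cap (a point): middle of the outer face of the cap of that tube, 54 mm from its centre.
- seat2 (a point): where the centre of the 20 mm tube lies in station 2 of 4 (left to right) on the carrier when fully home; axes are the carrier's: x away from the knob edge, y left, z up. 32 mm above the carrier plate. The tube laid on the prongs' lips rides about 15 mm too high.
- tube3_mid (a point): centre (on the axis, half-way along) of the second largest coin tube: a clear round plastic tube with coins inside, 25 mm in diameter, 114 mm long over all, about 120 g; both ends are square blocks 11 mm long and 28 mm square (so it does not roll), the blue one is its cap. It lies on its side; its own x axis runs along it from the cap to the other end. May be absent.
- tube3_cap (a point): middle of the outer face of the cap of that tube, 57 mm from its centre.
- seat3 (a point): where the centre of the 25 mm tube lies in station 3 of 4 (left to right) on the carrier when fully home; axes are the carrier's: x away from the knob edge, y left, z up. 32 mm above the carrier plate. The tube laid on the prongs' lips rides about 18 mm too high.
- tube4_mid (a point): centre (on the axis, half-way along) of the largest coin tube: a clear round plastic tube with coins inside, 30 mm in diameter, 120 mm long over all, about 180 g; both ends are square blocks 11 mm long and 33 mm square (so it does not roll), the blue one is its cap. It lies on its side; its own x axis runs along it from the cap to the other end. May be absent.
- tube4_cap (a point): middle of the outer face of the cap of that tube, 60 mm from its centre.
- seat4 (a point): where the centre of the 30 mm tube lies in station 4 of 4 (left to right) on the carrier when fully home; axes are the carrier's: x away from the knob edge, y left, z up. 32 mm above the carrier plate. The tube laid on the prongs' lips rides about 21 mm too high.
- carrier_knob (a point): centre of the carrier's black upright round knob, 24 mm in diameter and 34 mm tall (its top is 17 mm above this point, its underside 17 mm below on a thin stem; the carrier plate is 31 mm below this point). Gripped here from above, it pulls or pushes the carrier along both slides. Axes are the carrier's.
- nose_tip (a point): lower end of the analyser's downward pointing nose (14 mm wide at its tip, the white head above it 60 mm wide), which hangs fixed from a column at the far end of the coordinate table; 126 mm above the bench, 38 mm above the axis of a seated tube. Its axes are the table's: x along the lower slide, y along the upper slide.
- saddle (a joint): lower slide of the coordinate table, m: 0 at the front stop (carrier drawn out towards the robot, clear of the analyser), growing to 0.19 as the carrier goes along the nose_tip x axis towards and under the analyser. Friction about 2 N; stays where it is left.
- carrier (a joint): upper slide, m: 0 with the carrier in the middle, -0.105 to 0.105, growing along the nose_tip y axis (to the left seen from the robot). Friction about 2 N; stays where it is left.
- analyser: the fixed analyser head on its arm and column, to be kept clear of.
- tube_tray: white tray, 400 mm (its x) by 362 mm (its y), 6 mm walls, rim 56 mm above the bench, filled with flat black foam to 38 mm above the bench, on which the tubes lie; origin at the centre of its underside on the bench. Fixed to the bench.
- coin_case1: a flat clear round coin case, 44 mm across and 9 mm thick, lying on the foam near an edge of the tray; origin in its underside. To be left alone.
- coin_case2: a flat clear round coin case, 44 mm across and 9 mm thick, lying on the foam near an edge of the tray; origin in its underside. To be left alone.
There are look-alikes about, which are no part of the job. What is shaped like the part that bears tube1_mid but black or turquoise is not meant.

How it is judged:
By the outcome, as a careful person would: the job done as asked, in the order asked, and still so for the second after the job is handed in, with the robot touching nothing.
Of tube1, tube2, tube3, tube4 only 2 to 3 are there at a start; the rules pass over those that are not, and their reading is None.
At some moment in a run one of tube1, tube2, tube3, tube4 may be knocked a few centimetres aside while the robot is not near it.
Once in a run the grip may slacken for a moment while it holds something.
It also fails if it takes over 210 s, if anything falls off the work surface, if the arm or the gripper's body presses on something with over 40 N, if the wrist force passes 120 N, or if a joint passes its speed limit or range.

### The arm

A 6-joint arm with a two-finger parallel gripper is mounted at the origin on the work surface. World frame = base frame: x ahead of the robot, y to its left, z up, the work surface at z = 0. Lengths are in mm, angles in rad, forces in N, time in s.
With the tool pointing down it reaches from about 350 to 975 mm from the base axis. Payload 7.1 kg.
Tool frame: the origin (TCP) lies between the finger pads; the fingertips stand 17 mm ahead of it and the grasp point (between the pads) lies 2 mm behind it (tip_reach is the y of the fingertips in the tool frame, in mm); y points along the fingers, x is the direction in which the jaws open and shut, and the axes are right-handed (so a half turn about y gives the same grasp; the last joint's range is limited). The gripper opens to 88 mm and grips with 3 to 60 N. Pads are 20 mm wide; open, the fingers measure 115 mm over their backs; the gripper's body (75 mm by 178 mm) begins 61 mm behind the grasp point.
Start: joints at [-1.14, 0.423, 1.63, -0, 1.089, -0.019], TCP at [271.755, -562.809, 239.675] pointing down, gripper open.
Joint ranges: [-3, 3], [-0.9, 2.11], [0.09, 2.58], [-1.31, 4.45], [0.11, 2.69], [-2.54, 2.54]. Speed limits (rad/s): [2.39, 2.39, 3.01, 3.14, 3.14, 3.14].

### API

Orientations are given as a rotation vector (axis times angle).
In Python, from workcell import get_obs, get_image, camera_model, close_job, silhouettes, tip_of, tip_reach gives the robot as it stands. The module is installed in compiled form; this text tells all that it offers.
- The arm moves only by the tool arm_command, never from a script. Its argument "targets" is a list of rows, each a list of 4 numbers: the shift along the tool's x, y, z in mm, then the turn about the tool's y in rad. A call has 1 to 20 rows; each row shifts and turns the commanded pose from where the row before left it, along the tool's axes as they then stand; what a row does not reach is not made up. A row lasts 1/12 s, in which the tool goes at most 41.7 mm and 7.16 degrees, less where a joint would pass 70% of its speed; a pose out of reach is approached as far as the arm can. A call is refused whole if a number of a shift passes 41.7 or a number of a turn 0.125, either way. A call with a gripper value outside its range is refused whole. "gripper" is the opening in per cent of the stroke, from 0 (shut) to 100 (fully open), set as the call begins (left out, the last holds). The fingers move at their own pace and stop on an object; the grip force is fixed at half the most. Time passes only in rows, so rows that do not move let the fingers close. It gives the time, the measured TCP pose, the force and the opening at its end, in the units of the state.
- get_obs(): the state, without advancing time (a new reading comes with each control period).
- get_image(name): name is "scene" or "side" or "wrist"; returns the picture (420x560x3 uint8, blue, green, red); there is no depth.
- camera_model(name): a dict with "mtx" (3x3 intrinsics, pixels), "position" and "orientation" of the camera in the world. Camera axes: x right, y up, looking along -z (the intrinsics and any distortion apply to the point x, -y, -z); pixel columns grow to the right and rows downward; lengths in mm; the calibration is good to about 2 mm. A picture is of the moment at which its call begins: read the wrist's pose just before it. camera_model takes no time and is no camera call; for the wrist camera it gives the pose at the moment of the call.
- close_job(): hands the job in, once; it reports no verdict.
Trained networks look in the newest picture that a camera, given by its name, has taken for a name from the list of things; names that differ only in an ending like _2 or _b are one class to them, and where a whole thing is asked for, a point or a joint stands for the part that bears it (a point fixed in the world has none). Each returns a list of dicts, best first, with "conf" (0 to 1); they miss things now and then, are a little off and sometimes report something else, mostly with a low value. They report only what shows in the picture. A call takes as long as a camera call. They do not tell look-alikes from the thing itself.
- silhouettes(camera, thing): "pixels" (420x560 bool, what is visible of it) and "at" ([column, row] in pixels, amid what is visible of it).
- tip_of(camera, thing): "at" ([column, row] in pixels: a listed point, or the origin of a listed thing).
The state is a dict: "t": time; "qpos": joint angles; "qvel": joint speeds; "joint_torque": joint torques, N m; "ee_pos": TCP position; "orientation": TCP orientation; "ft_force": force on the tool from outside, world axes, zero at the start; "moment": the same for the moment, N m; "width": finger opening in mm.
Only numpy, scipy, OpenCV 4.12 (cv2) and the standard library are available. Lean on these libraries where they do the work, as an engineer would, in place of code of your own. Each camera call takes 0.05 s, during which the arm holds its last target. There are 200 camera calls.

## Working session

There is one attempt and no reset: what is moved stays moved. The work goes in short steps, Python scripts to look and compute and a tool call to move; the robot and the scene stay as the last step left them, time stands still between calls to the robot, and variables do not carry over. Pictures are saved under pics/ and viewed, about 12 in all and at most 16, crops included, and the job is handed in when it is done.

Besides the shell and the picture viewer there is one more tool, called after ">>>" as name([rows], argument=value, ...), one row to a line, values as JSON. arm_command: Moves the arm, as the interface text tells. Its arguments: {"type":"object","properties":{"targets":{"type":"array","items":{"type":"array","items":{"type":"number"}}},"gripper":{"type":"number"}},"required":["targets"]}

```bash
mkdir -p pics; ls
cat > h.py <<'E'
import numpy as np, cv2
from scipy.spatial.transform import Rotation as R
from workcell import *
np.set_printoptions(precision=2,suppress=True)
def rot(o):
    o=np.array(o,float)
    return o if o.shape==(3,3) else R.from_rotvec(o).as_matrix()
def ray(cm,px):
    K=np.array(cm["mtx"]);d=cm.get("distortion",cm.get("dist"))
    u=cv2.undistortPoints(np.array([[px]],float),K,None if d is None else np.array(d,float))[0,0]
    return np.array(cm["position"]),rot(cm["orientation"])@np.array([u[0],-u[1],-1])
def atz(cm,px,z):
    p,d=ray(cm,px);return p+d*(z-p[2])/d[2]
def proj(cm,P):
    q=rot(cm["orientation"]).T@(np.array(P,float)-np.array(cm["position"]))
    d=cm.get("distortion",cm.get("dist"))
    return cv2.projectPoints(np.array([[q[0],-q[1],-q[2]]]),np.zeros(3),np.zeros(3),np.array(cm["mtx"],float),None if d is None else np.array(d,float))[0].ravel()
E
python3 - <<'E'
from h import *
print({k:v for k,v in get_obs().items()}); print(rot(get_obs()["orientation"]))
for c in("scene","side","wrist"):
    cv2.imwrite(f"pics/{c}0.png",get_image(c)); m=camera_model(c); print(c,m)
cm={c:camera_model(c) for c in("scene","side")}
Z=dict(carrier_knob=None,nose_tip=126,tube_tray=0,seat1=88,seat2=88,seat3=88,seat4=88)
for i in range(1,5): Z[f"tube{i}_mid"]=38+[19,23,28,33][i-1]/2; Z[f"tube{i}_cap"]=Z[f"tube{i}_mid"]
Z["carrier_knob"]=87
for n in ["tube1_mid","tube1_cap","tube2_mid","tube2_cap","tube3_mid","tube3_cap","tube4_mid","tube4_cap","carrier_knob","nose_tip","tube_tray","seat1","seat2","seat3","seat4","coin_case1"]:
    for c in ("scene","side"):
        for r in tip_of(c,n)[:3]: print(n,c,round(r["conf"],2),np.array(r["at"]),atz(cm[c],r["at"],Z.get(n,38)))
E
```

```text
pics
{'t': 0.0, 'qpos': array([-1.14,  0.42,  1.63, -0.  ,  1.09, -0.02]), 'qvel': array([ 0.,  0., -0.,  0.,  0.,  0.]), 'joint_torque': array([  0.  , -54.46, -27.37,   0.06,   0.02,  -0.  ]), 'ee_pos': array([ 271.51, -562.34,  238.91]), 'orientation': array([-1.39,  0.87, -0.87]), 'ft_force': array([ 0.48, -0.49,  0.33]), 'moment': array([0.04, 0.02, 0.  ]), 'width': 88.05486913766609}
[[ 0.43 -0.    0.9 ]
 [-0.9   0.    0.43]
 [-0.   -1.    0.  ]]
scene {'mtx': array([[482.2 ,   0.  , 286.59],
       [  0.  , 482.2 , 208.81],
       [  0.  ,   0.  ,   1.  ]]), 'position': array([1107.36,  449.48, 1089.27]), 'orientation': array([0.4 , 0.64, 1.94])}
side {'mtx': array([[392.66,   0.  , 271.82],
       [  0.  , 392.66, 204.  ],
       [  0.  ,   0.  ,   1.  ]]), 'position': array([385.34, 959.97, 832.69]), 'orientation': array([ 0.08, -1.26, -2.8 ])}
wrist {'mtx': array([[366.71,   0.  , 277.11],
       [  0.  , 366.71, 211.81],
       [  0.  ,   0.  ,   1.  ]]), 'position': array([ 342.19, -529.28,  383.93]), 'orientation': array([-0.26,  0.16, -1.11])}
tube1_mid scene 0.75 [370.
[... 2455 characters left out ...]
5.6] [ 653.78 -198.3    88.  ]
seat3 side 0.91 [222.  156.8] [ 660.61 -100.55   88.  ]
seat3 side 0.85 [223. 148.] [ 666.81 -152.81   88.  ]
seat3 side 0.74 [223.1 171. ] [642.69 -22.93  88.  ]
seat4 scene 0.93 [170.2 243.1] [656.43 -82.7   88.  ]
seat4 scene 0.84 [147.3 235.6] [ 662.37 -146.33   88.  ]
seat4 scene 0.78 [132.2 225.6] [ 653.78 -198.3    88.  ]
seat4 side 0.91 [222.  156.8] [ 660.61 -100.55   88.  ]
seat4 side 0.85 [223. 148.] [ 666.81 -152.81   88.  ]
seat4 side 0.74 [223.1 171. ] [642.69 -22.93  88.  ]
coin_case1 scene 0.62 [343.3 206. ] [330.87 249.58  38.  ]
coin_case1 scene 0.53 [298.4 301.7] [641.32 257.53  38.  ]
coin_case1 side 0.59 [206.5 249.3] [641.   264.21  38.  ]
```

Run:
```python
import cv2
a=cv2.imread("pics/scene0.png");cv2.imwrite("pics/scene0c.png",cv2.resize(a[150:400,80:480],None,fx=2,fy=2,interpolation=2)[:, :800])
```

```text
(no output)
```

View pics/scene0c.png

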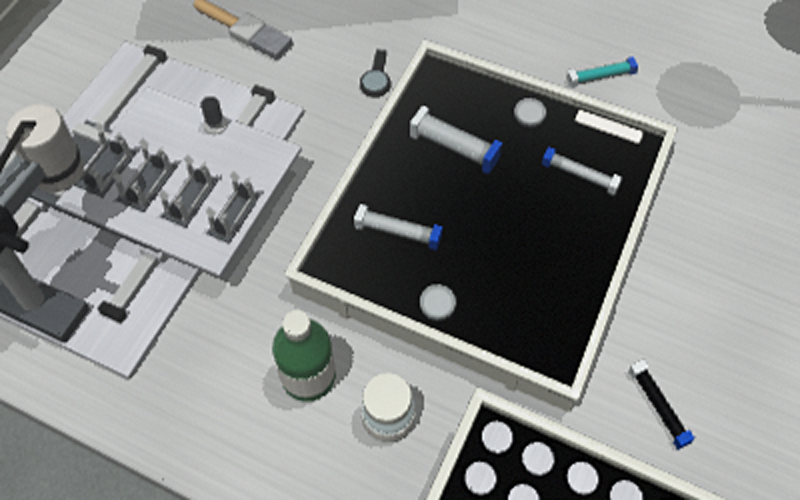

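View pics/side0.png

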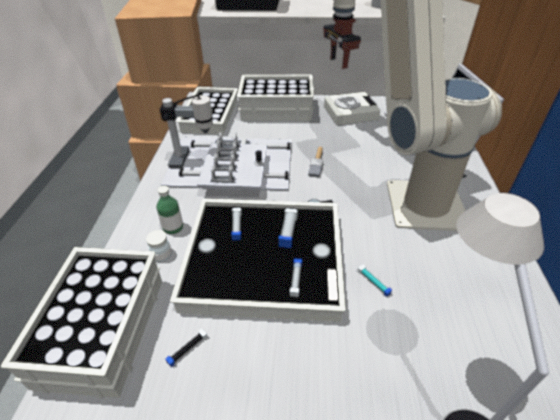

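Candidates, by scene pixel:
- Small tubes: clear (370,235) in the tray, turquoise (378,186) and black (408,349) outside it. The clear one in the tray fits the description.
- Other clear tubes in the tray: (279,263) and (305,220), sizes still to be confirmed.
- Coin cases: (345,205) and (298,301).

Next I go over the carrier for a wrist view.

>>> arm_command([
  [-26.5, -12.5, 26.3, 0],
  [-26.5, -12.5, 26.3, 0],
  [-26.5, -12.5, 26.3, 0],
  [-26.5, -12.5, 26.3, 0],
  [-26.5, -12.5, 26.3, 0],
  [-26.5, -12.5, 26.3, 0],
  [-26.5, -12.5, 26.3, 0],
  [-26.5, -12.5, 26.3, 0],
  [-26.5, -12.5, 26.3, 0],
  [-26.5, -12.5, 26.3, 0],
  [-26.5, -12.5, 26.3, 0],
  [-26.5, -12.5, 26.3, 0],
  [-26.5, -12.5, 26.3, 0],
  [0, 0, 0, 0.112],
  [0, 0, 0, 0.112],
  [0, 0, 0, 0.112],
  [0, 0, 0, 0.112],
  [0, 0, 0, 0],
  [0, 0, 0, 0],
])

```text
t: 3.33
ee_pos: [429.8, -103.9, 402.2]
orientation: [-1.212, 1.205, -1.205]
ft_force: [0.3, 0.6, -0.2]
width: 88.0
```

```bash
cat >> h.py <<'E'
def pose():
    o=get_obs();M=rot(o["orientation"]);return np.array(o["ee_pos"]),M,np.degrees(np.arctan2(M[1,0],M[0,0])),o
def tubez(i): return 38+[19,23,28,33][i-1]/2
def go(x,y,z,a=None):
    p,M,az,o=pose();d=M.T@(np.array([x,y,z])-p);print("pos",p,"az",round(az,1),"tool shift",d,"norm",round(np.linalg.norm(d)),"turn",None if a is None else round(-np.radians((a-az+180)%360-180),3),"q6",round(o["qpos"][5],2))
E
python3 - <<'E'
from h import *
p,M,az,o=pose();print(p,az,o["qpos"],o["t"])
cm=camera_model("wrist");im=get_image("wrist");cv2.imwrite("pics/w1.png",im)
print(cm["position"],rot(cm["orientation"]))
for n,z in [("carrier_knob",87),("nose_tip",126),("seat1",88)]:
    for r in tip_of("wrist",n)[:5]: print(n,round(r["conf"],2),np.array(r["at"]),atz(cm,r["at"],z))
E
```

```text
[ 429.81 -103.88  402.24] -89.70271240572177 [-0.26 -0.03  1.81  0.    1.35  1.3 ] 3.3333
[ 508.12 -104.27  547.1 ] [[ 0.01  0.96  0.29]
 [-1.    0.01  0.  ]
 [ 0.   -0.29  0.96]]
carrier_knob 0.86 [285.2  76.2] [ 538.06 -113.92   87.  ]
```

View pics/w1.png

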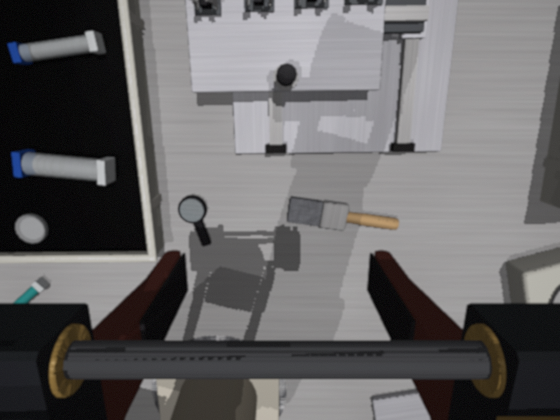

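>>> arm_command([
  [0, 0, 38, 0],
  [0, 0, 38, 0],
  [0, 0, 38, 0],
  [0, 0, 38, 0],
  [0, 0, 0, 0],
  [0, 0, 0, 0],
])

```text
t: 4.03
ee_pos: [582.7, -103.6, 400.7]
orientation: [-1.212, 1.209, -1.205]
ft_force: [0.1, 0.3, 0.4]
width: 87.9
```

Run:
```python
from h import *
p,M,az,o=pose();print(p,az,o["t"])
cm=camera_model("wrist");im=get_image("wrist");cv2.imwrite("pics/w2.png",im)
for n,z in [("carrier_knob",87),("nose_tip",126),("seat1",88)]:
    for r in tip_of("wrist",n)[:6]: print(n,round(r["conf"],2),np.array(r["at"]),atz(cm,r["at"],z))
```

```text
[ 582.74 -103.62  400.66] -89.80881584539654 4.0333
carrier_knob 0.89 [285.6 200. ] [ 539.7  -115.82   87.  ]
carrier_knob 0.19 [ 42.4 219.3] [512.13 203.2   87.  ]
seat1 0.79 [257.6 113.3] [647.85 -80.87  88.  ]
seat1 0.73 [363.4 105. ] [ 658.   -207.67   88.  ]
seat1 0.7 [309.  104.9] [ 657.84 -142.52   88.  ]
seat1 0.7 [ 78.5 169.8] [578.16 145.32  88.  ]
seat1 0.63 [207.4 111.8] [649.34 -20.47  88.  ]
```

View pics/w2.png

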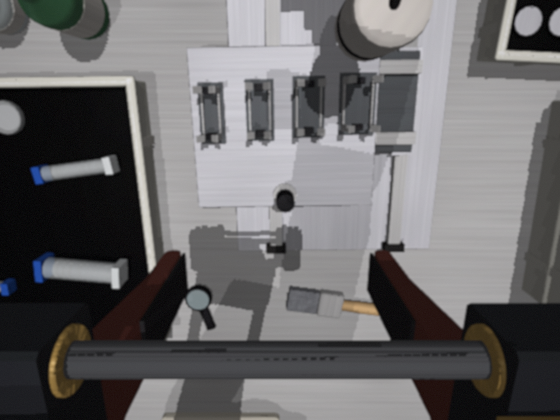

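>>> arm_command([
  [2.8, 37, -10.8, -0.12],
  [0, 37, -10.8, -0.12],
  [0, 37, -10.8, -0.12],
  [0, 37, -10.8, -0.12],
  [0, 0, 0, -0.12],
  [0, 0, 0, -0.12],
  [0, 0, 0, -0.12],
  [0, 0, 0, -0.12],
  [0, 0, 0, -0.12],
  [0, 0, 0, -0.12],
  [0, 0, 0, -0.12],
  [0, 0, 0, -0.12],
  [0, 0, 0, -0.12],
  [0, 0, 0, -0.12],
  [0, 0, 0, -0.12],
  [0, 0, 0, -0.12],
  [0, 0, 0, -0.12],
  [0, 0, 0, -0.12],
  [0, 0, 0, -0.12],
  [0, 0, 0, -0.12],
])

```text
t: 5.9
ee_pos: [538.9, -114.3, 255.2]
orientation: [-1.471, -0.655, 0.653]
ft_force: [0.1, -0.4, 0.1]
width: 87.9
```

>>> arm_command([
  [0, 0, 0, -0.123],
  [0, 0, 0, -0.123],
  [0, 0, 0, -0.123],
  [0, 0, 0, -0.123],
  [0, 0, 0, -0.123],
  [0, 0, 0, -0.123],
  [0, 0, 0, 0],
  [0, 0, 0, 0],
])

```text
t: 6.57
ee_pos: [539.2, -114.3, 255.0]
orientation: [-1.213, -1.206, 1.205]
ft_force: [0.3, -0.6, 0.0]
width: 87.9
```

Run:
```python
from h import *
p,M,az,o=pose();print(p,az,o["t"],o["qpos"])
cm=camera_model("wrist");im=get_image("wrist");cv2.imwrite("pics/w3.png",im);print(cm["position"])
for n,z in [("carrier_knob",87),("nose_tip",126),("seat1",88)]:
    for r in tip_of("wrist",n)[:6]: print(n,round(r["conf"],2),np.array(r["at"]),atz(cm,r["at"],z))
go(540,-115,90,90)
```

```text
[ 539.23 -114.27  254.96] 89.67505371377142 6.5667 [-0.23  0.3   1.78 -0.    1.06 -1.8 ]
[ 460.35 -114.62  399.74]
carrier_knob 0.7 [200.9 405.3] [ 767.35 -196.95   87.  ]
carrier_knob 0.62 [279.1 197. ] [ 540.47 -113.52   87.  ]
nose_tip 0.59 [202.8 406.1] [ 729.99 -184.98  126.  ]
seat1 0.81 [312.6 308.4] [651.05 -81.6   88.  ]
seat1 0.76 [378.4 301.7] [644.05 -18.77  88.  ]
seat1 0.74 [251.7 310.7] [ 653.33 -140.33   88.  ]
seat1 0.57 [183.8 315.7] [ 658.56 -206.34   88.  ]
pos [ 539.6  -114.24  254.43] az 89.8 tool shift [ -0.73 164.43  -0.34] norm 164 turn -0.004 q6 -1.8
```

View pics/w3.png

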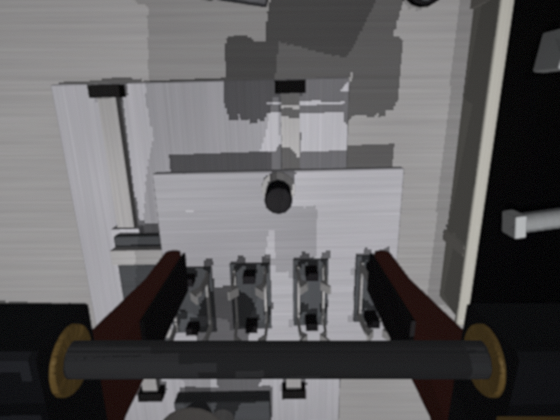

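Run:
```python
from h import *
cm=camera_model("wrist");im=cv2.imread("pics/w3.png")
g=cv2.cvtColor(im,cv2.COLOR_BGR2GRAY).astype(float)
def line(pts,z):
    P=np.array([atz(cm,q,z)[:2] for q in pts]);return P
# knob edge: strongest vertical gradient near rows 160-185
pts=[]
for c in list(range(175,255,6))+list(range(305,390,6)):
    d=g[158:186,c]; k=np.argmax(np.abs(np.diff(d)));pts.append((c,158+k+.5))
P=line(pts,56);f=np.polyfit(P[:,1],P[:,0],1);r=P[:,0]-np.polyval(f,P[:,1]);m=abs(r)<3;f=np.polyfit(P[m,1],P[m,0],1)
print("edge slope dx/dy",f,m.sum(),"yaw deg",-np.degrees(np.arctan(f[0])))
# base front edge ~row 85 at z ~?; stop blocks
print([atz(cm,q,40)for q in((107,90),(290,86),(152,392),(293,389))])
for c in("scene","side","wrist"):
    get_image(c)
P,D=[],[]
for c in("scene","side","wrist"):
    r=tip_of(c,"nose_tip")
    if r: p,d=ray(camera_model(c),r[0]["at"]);P.append(p);D.append(d/np.linalg.norm(d));print(c,r[0]["at"],r[0]["conf"])
A=sum(np.eye(3)-np.outer(d,d) for d in D);b=sum((np.eye(3)-np.outer(d,d))@p for p,d in zip(P,D));print(np.linalg.solve(A,b))
```

```text
edge slope dx/dy [ -0.02 520.6 ] 29 yaw deg 1.1402265931359317
[array([ 449.48, -273.22,   40.  ]), array([ 446.47, -102.97,   40.  ]), array([ 793.27, -265.95,   40.  ]), array([789.27, -96.95,  40.  ])]
scene [112.2, 243.4] 0.93
side [205.7, 132.9] 0.96
wrist [203.0, 410.1] 0.72
[ 731.69 -184.71  126.53]
```

>>> arm_command([
  [0, 38, 0, 0],
  [0, 38, 0, 0],
  [0, 38, 0, 0],
  [0, 30, 0, 0],
  [0, 18, 0, 0],
  [0, 0, 0, 0],
])

```text
t: 7.57
ee_pos: [537.1, -113.5, 88.3]
orientation: [-1.204, -1.203, 1.21]
ft_force: [-0.8, -0.7, 0.4]
width: 88.1
```

>>> arm_command([
  [0, 0, 0, 0],
  [0, 0, 0, 0],
  [0, 0, 0, 0],
  [0, 0, 0, 0],
  [0, 0, 0, 0],
  [0, 0, 0, 0],
  [0, 0, 0, 0],
], gripper=0)

```text
t: 8.15
ee_pos: [540.0, -114.3, 92.7]
orientation: [-1.211, -1.208, 1.208]
ft_force: [0.4, 0.3, 0.5]
width: 44.4
```

>>> arm_command([
  [0, 0, 0, 0],
  [0, 0, 0, 0],
  [0, 0, 0, 0],
  [0, 0, 0, 0],
  [0, 0, 0, 0],
  [0, 0, 0, 0],
  [0, 0, 0, 0],
])

```text
t: 8.73
ee_pos: [539.7, -114.2, 92.2]
orientation: [-1.21, -1.208, 1.208]
ft_force: [-0.4, 0.5, 1.6]
width: 23.2
```

>>> arm_command([
  [0, 0, 10, 0],
  [-0.4, 0, 10, 0],
  [0, 0, 10, 0],
  [-0.4, 0, 10, 0],
  [0, 0, 0, 0],
])

```text
t: 9.15
ee_pos: [496.5, -114.8, 92.2]
orientation: [-1.207, -1.205, 1.209]
ft_force: [-2.8, 0.1, 0.7]
width: 23.3
```

>>> arm_command([
  [0, 0, 8, 0],
  [0, 0, 8, 0],
  [0, 0, 4, 0],
  [0, 0, 0, 0],
])

```text
t: 9.48
ee_pos: [477.9, -114.9, 92.2]
orientation: [-1.208, -1.206, 1.209]
ft_force: [-2.1, -2.4, 0.8]
width: 23.1
```

>>> arm_command([
  [0, 0, 6, 0],
  [0, 0, 6, 0],
  [0, 0, 0, 0],
])

```text
t: 9.73
ee_pos: [466.2, -114.7, 92.2]
orientation: [-1.208, -1.207, 1.209]
ft_force: [-2.6, -2.1, 0.8]
width: 23.3
```

>>> arm_command([
  [0, 0, 6, 0],
  [0, 0, 6, 0],
  [0, 0, 0, 0],
])

```text
t: 9.98
ee_pos: [459.0, -115.4, 92.5]
orientation: [-1.217, -1.213, 1.204]
ft_force: [13.6, 0.9, -14.7]
width: 23.6
```

>>> arm_command([
  [0, 0, 6, 0],
  [0, 0, 6, 0],
  [0, 0, 0, 0],
])

```text
t: 10.23
ee_pos: [451.1, -116.1, 93.5]
orientation: [-1.225, -1.218, 1.202]
ft_force: [23.2, 1.4, -16.6]
width: 23.2
```

>>> arm_command([
  [0, 0, -8, 0],
  [0, 0, 0, 0],
  [0, 0, 0, 0],
], gripper=70)

```text
t: 10.48
ee_pos: [451.0, -114.5, 92.1]
orientation: [-1.209, -1.207, 1.209]
ft_force: [-0.2, 0.5, 0.1]
width: 40.3
```

>>> arm_command([
  [0, 0, 0, 0],
  [0, 0, 0, 0],
  [0, -20, 0, 0],
  [0, -40, 0, 0],
  [0, -40, 0, 0],
  [0, -35, -20, 0],
  [0, -20, -30, 0],
  [0, 0, -20, 0],
  [0, 0, 0, 0],
  [0, 0, 0, 0],
])

```text
t: 11.32
ee_pos: [521.4, -114.8, 246.9]
orientation: [-1.209, -1.208, 1.208]
ft_force: [-1.1, 0.5, -0.1]
width: 61.4
```

Run:
```python
from h import *
p,M,az,o=pose();print(p,az,o["t"])
cm=camera_model("wrist");im=get_image("wrist");cv2.imwrite("pics/w4.png",im)
for n,z in [("carrier_knob",87),("nose_tip",126),("seat1",88),("seat4",88)]:
    for r in tip_of("wrist",n)[:6]: print(n,round(r["conf"],2),np.array(r["at"]),atz(cm,r["at"],z))
```

```text
[ 521.39 -114.8   246.85] 89.92024099557156 11.3167
carrier_knob 0.88 [275.6 124. ] [ 459.32 -116.89   87.  ]
seat1 0.94 [246. 255.] [ 573.52 -143.58   88.  ]
seat1 0.84 [177.2 259.9] [ 578.27 -205.58   88.  ]
seat1 0.81 [385.5 247.9] [566.72 -19.23  88.  ]
seat1 0.57 [310.5 253.5] [572.08 -85.85  88.  ]
seat4 0.94 [246. 255.] [ 573.52 -143.58   88.  ]
seat4 0.84 [177.2 259.9] [ 578.27 -205.58   88.  ]
seat4 0.81 [385.5 247.9] [566.72 -19.23  88.  ]
seat4 0.57 [310.5 253.5] [572.08 -85.85  88.  ]
```

View pics/w4.png

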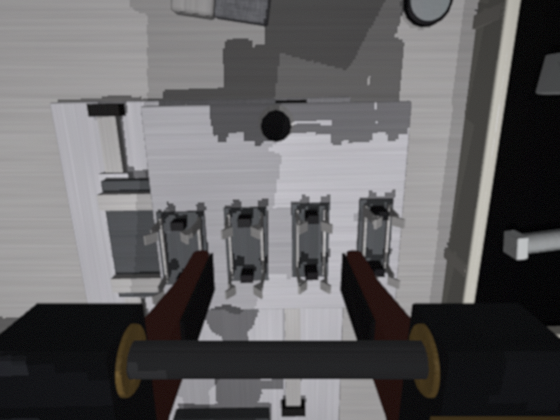

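Run:
```python
import cv2
a=cv2.imread("pics/w4.png");c=a[90:320,130:420];c=cv2.convertScaleAbs(c,alpha=1.5,beta=20);cv2.imwrite("pics/w4c.png",cv2.resize(c,None,fx=2.6,fy=2.6,interpolation=cv2.INTER_CUBIC))
```

```text
(no output)
```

View pics/w4c.png

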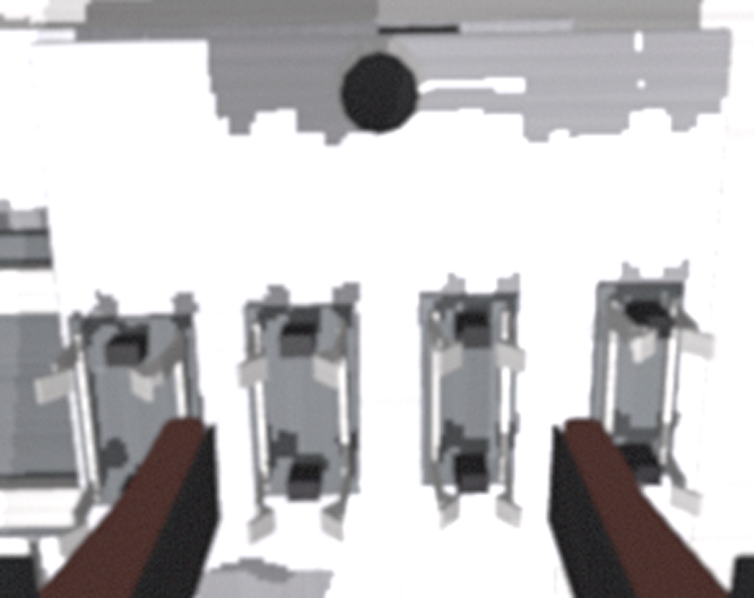

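>>> arm_command([
  [39.4, -6.6, 3.9, 0],
  [39.4, -6.6, 3.9, 0],
  [39.4, -6.6, 3.9, 0],
  [39.4, -6.6, 3.9, 0],
  [39.4, -6.6, 3.9, 0],
  [39.4, -6.6, 3.9, 0],
  [39.4, -6.6, 3.9, 0],
  [39.4, -6.6, 3.9, 0],
], gripper=70)

```text
t: 12.23
ee_pos: [489.9, 201.7, 300.1]
orientation: [-1.21, -1.207, 1.208]
ft_force: [0.6, 1.1, -0.7]
width: 61.4
```

>>> arm_command([
  [0, 0, 0, 0.121],
  [0, 0, 0, 0.121],
  [0, 0, 0, 0.121],
  [0, 0, 0, 0.121],
  [0, 0, 0, 0.121],
  [0, 0, 0, 0.121],
  [0, 0, 0, 0.121],
  [0, 0, 0, 0.121],
  [0, 0, 0, 0.121],
  [0, 0, 0, 0.121],
  [0, 0, 0, 0.121],
  [0, 0, 0, 0.121],
  [0, 0, 0, 0.121],
  [0, 0, 0, 0],
  [0, 0, 0, 0],
])

```text
t: 13.48
ee_pos: [490.7, 200.0, 299.7]
orientation: [-1.571, 0.001, 0.0]
ft_force: [-0.8, 0.2, -0.5]
width: 61.4
```

```bash
cat >> h.py <<'E'
def tubes(show=True):
    p,M,az,o=pose();cm=camera_model("wrist");im=get_image("wrist")
    print("t",o["t"],p,az)
    for i in range(1,5):
        n=f"tube{i}";z=tubez(i)
        for f in("_mid","_cap"):
            for r in tip_of("wrist",n+f)[:3]: print(n+f,round(r["conf"],2),np.array(r["at"]),atz(cm,r["at"],z))
    return im
def sil(name,z):
    cm=camera_model("wrist")
    for r in silhouettes("wrist",name)[:3]:
        ys,xs=np.nonzero(r["pixels"]);c,(w,h),a=cv2.minAreaRect(np.c_[xs,ys].astype(np.float32))
        b=cv2.boxPoints((c,(w,h),a));B=np.array([atz(cm,q,z)[:2] for q in b])
        e=B[1]-B[0],B[2]-B[1];e=sorted(e,key=np.linalg.norm)
        print(name,round(r["conf"],2),np.array(r["at"]),"ctr",B.mean(0),"LxW",np.linalg.norm(e[1]),np.linalg.norm(e[0]),"axis az",np.degrees(np.arctan2(e[1][1],e[1][0])))
E
python3 - <<'E'
from h import *
cv2.imwrite("pics/w5.png",tubes())
for i in (1,2,3,4): sil(f"tube{i}_mid",tubez(i))
E
```

```text
t 13.4833 [490.67 199.95 299.65] -0.031848709341861396
tube1_mid 0.88 [183.8  25.8] [398.84 349.4   47.5 ]
tube1_mid 0.82 [10.1 68.1] [220.28 310.55  47.5 ]
tube1_cap 0.7 [412.7 122.5] [633.22 257.2   47.5 ]
tube2_mid 0.74 [351.3 205.7] [573.46 166.74  49.5 ]
tube2_mid 0.29 [346.8 156.5] [565.41 221.7   49.5 ]
tube2_cap 0.73 [346.5 154.6] [564.98 223.73  49.5 ]
tube3_cap 0.17 [414.8 123.9] [633.94 256.02  52.  ]
tube4_mid 0.58 [215.1 193.4] [422.65 182.03  54.5 ]
tube4_cap 0.7 [217.1 138. ] [427.61 241.68  54.5 ]
tube1_mid 0.96 [28.  82.9] ctr [230.57 300.08] LxW 66.94273263157996 23.551034640245643 axis az -49.00638368995362
tube1_mid 0.82 [180.9  42. ] ctr [395.44 334.88] LxW 75.76423554775842 22.177031722909838 axis az -93.94311048777878
tube1_mid 0.32 [307.4 394.8] ctr [535.38 -65.15] LxW 183.9625778382496 139.91757260076034 axis az -0.15137667104207445
tube2_mid 0.73 [352.4 201.5] ctr [574.47 169.17] LxW 115.28043591528231 26.45536805839829 axis az -80.87404604224542
tube4_mid 0.56 [217.6 192.2] ctr [425.08 180.22] LxW 128.8506392823753 36.7664428885186 axis az 84.70646640607657
```

View pics/w5.png

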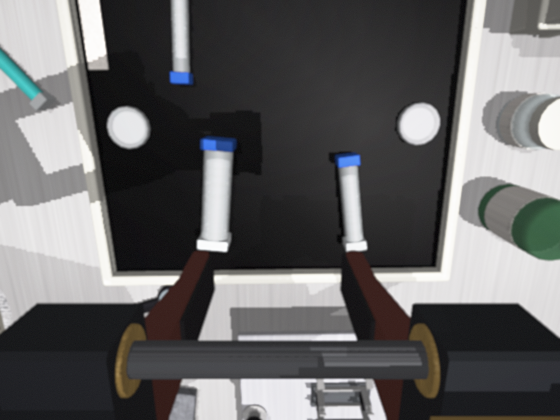

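Run:
```python
from h import *
go(573,168,120,8.6)
```

```text
pos [491.14 200.32 299.99] az -0.2 tool shift [ 81.98 179.99 -32.01] norm 200 turn -0.154 q6 0.37
```

>>> arm_command([
  [16.4, 36, -6.4, 0],
  [16.4, 36, -6.4, 0],
  [16.4, 36, -6.4, 0],
  [16.4, 36, -6.4, 0],
  [16.4, 36, -6.4, 0],
  [0, 0, 0, -0.077],
  [0, 0, 0, -0.077],
  [0, 0, 0, 0],
  [0, 0, 0, 0],
])

```text
t: 14.88
ee_pos: [573.1, 168.0, 119.8]
orientation: [-1.568, -0.116, 0.116]
ft_force: [-0.1, 0.5, 1.0]
width: 61.7
```

Run:
```python
from h import *
get_image("wrist");cm=camera_model("wrist")
for n in("tube2_mid","tube2_cap"):
    for r in tip_of("wrist",n)[:2]: print(n,round(r["conf"],2),np.array(r["at"]),atz(cm,r["at"],49.5))
sil("tube2_mid",49.5)
go(573,168,57,8.6)
```

```text
tube2_mid 0.92 [277.1 230.2] [572.89 169.4   49.5 ]
tube2_cap 0.74 [168.2  63.4] [499.59 256.27  49.5 ]
tube2_cap 0.62 [278.1 142.1] [565.43 223.11  49.5 ]
tube2_mid 0.71 [412.2 103.2] ctr [638.85 256.13] LxW 42.466918888742114 42.12382748506764 axis az -15.215158480096093
tube2_mid 0.55 [276.3 224.8] ctr [573.82 167.73] LxW 115.70606918591326 23.225674423727487 axis az -80.49226440745817
pos [573.26 168.19 120.8 ] az 8.5 tool shift [-0.37 63.79 -0.16] norm 64 turn -0.001 q6 0.12
```

>>> arm_command([
  [0, 30, 0, 0],
  [0, 24, 0, 0],
  [0, 10, 0, 0],
  [0, 0, 0, 0],
])

```text
t: 15.42
ee_pos: [572.5, 168.0, 56.0]
orientation: [-1.568, -0.116, 0.119]
ft_force: [-1.1, -0.0, 0.2]
width: 61.1
```

>>> arm_command([
  [0, 0, 0, 0],
  [0, 0, 0, 0],
  [0, 0, 0, 0],
  [0, 0, 0, 0],
  [0, 0, 0, 0],
  [0, 0, 0, 0],
  [0, 0, 0, 0],
  [0, 0, 0, 0],
  [0, 0, 0, 0],
  [0, 0, 0, 0],
], gripper=0)

```text
t: 16.25
ee_pos: [573.0, 168.0, 56.1]
orientation: [-1.568, -0.118, 0.118]
ft_force: [-0.1, -0.3, 1.2]
width: 19.4
```

>>> arm_command([
  [0, -15, 0, 0],
  [0, -30, 0, 0],
  [0, -35, 0, 0],
  [0, -35, 0, 0],
  [0, -25, 0, 0],
  [-5.8, 0, -35.5, 0],
  [-5.8, 0, -35.5, 0],
  [-5.8, 0, -35.5, 0],
  [-5.8, 0, -35.5, 0],
  [-5.8, 0, -35.5, 0],
  [-5.8, 0, -35.5, 0],
  [-5.8, 0, -35.5, 0],
])

```text
t: 17.25
ee_pos: [569.5, -85.5, 195.8]
orientation: [-1.568, -0.118, 0.118]
ft_force: [1.3, -0.9, -0.6]
width: 19.2
```

>>> arm_command([
  [0, 0, 0, -0.12],
  [0, 0, 0, -0.12],
  [0, 0, 0, -0.12],
  [0, 0, 0, -0.12],
  [0, 0, 0, -0.12],
  [0, 0, 0, -0.12],
  [0, 0, 0, -0.12],
  [0, 0, 0, -0.12],
  [0, 0, 0, -0.12],
  [0, 0, 0, -0.12],
  [0, 0, 0, -0.12],
  [0, 0, 0, -0.12],
  [0, 0, 0, 0],
  [0, 0, 0, 0],
])

```text
t: 18.42
ee_pos: [569.8, -83.8, 195.8]
orientation: [-1.201, -1.22, 1.221]
ft_force: [0.2, 0.7, -0.6]
width: 19.4
```

Run:
```python
from h import *
p,M,az,o=pose();cm=camera_model("wrist");cv2.imwrite("pics/w6.png",get_image("wrist"));print(o["width"])
for n,z in [("carrier_knob",87),("seat1",88),("tube2_mid",p[2]-7),("tube2_cap",p[2]-7)]:
    for r in tip_of("wrist",n)[:6]: print(n,round(r["conf"],2),np.array(r["at"]),atz(cm,r["at"],z))
go(570,-83.5,130,91.15)
```

```text
19.441991141688455
carrier_knob 0.73 [230.2  53.5] [ 461.6  -116.46   87.  ]
seat1 0.86 [193.7 221.4] [ 574.69 -145.02   88.  ]
seat1 0.77 [108.1 225.9] [ 579.18 -207.45   88.  ]
seat1 0.66 [364.7 214.1] [567.09 -21.62  88.  ]
tube2_mid 0.89 [276.8 276.3] [567.09 -84.79 188.76]
tube2_cap 0.57 [278.4 158. ] [513.15 -85.01 188.76]
pos [569.98 -83.82 195.95] az 91.0 tool shift [ 0.32 65.95 -0.02] norm 66 turn -0.002 q6 -1.76
```

View pics/w6.png

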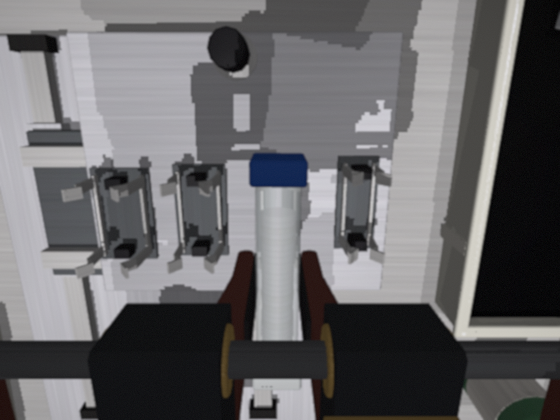

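>>> arm_command([
  [1, 30, -2.5, 0],
  [0, 30, 0, 0],
  [0, 15, 0, 0],
  [0, 8, 0, 0],
  [0, 0, 0, 0],
])

```text
t: 19.08
ee_pos: [571.7, -82.7, 111.6]
orientation: [-1.198, -1.221, 1.224]
ft_force: [-0.2, -0.8, -0.8]
width: 19.3
```

>>> arm_command([
  [0, 3, 0, 0],
  [0, 3, 0, 0],
  [0, 0, 0, 0],
])

```text
t: 19.33
ee_pos: [573.9, -82.9, 108.6]
orientation: [-1.203, -1.225, 1.222]
ft_force: [0.7, -0.6, 0.9]
width: 19.1
```

Run:
```python
from h import *
p,M,az,o=pose();cm=camera_model("wrist");im=get_image("wrist");print(p,az,o["width"])
cv2.imwrite("pics/w7.png",cv2.resize(im[100:300,120:440],None,fx=2.4,fy=2.4,interpolation=2))
for n,z in [("seat1",88),("tube2_mid",p[2]-7),("tube2_cap",p[2]-7)]:
    for r in tip_of("wrist",n)[:6]: print(n,round(r["conf"],2),np.array(r["at"]),atz(cm,r["at"],z))
```

```text
[573.94 -82.92 108.62] 91.08942802689992 19.119766030676747
seat1 0.93 [ 30.5 274.6] [ 579.74 -206.19   88.  ]
seat1 0.79 [405.6 257.4] [566.66 -21.11  88.  ]
seat1 0.56 [153.4 265.9] [ 573.75 -144.76   88.  ]
tube2_mid 0.76 [278.2 276.4] [571.31 -83.32 101.62]
tube2_cap 0.68 [277.4 159.5] [517.93 -84.76 101.62]
tube2_cap 0.53 [ 27.1 275. ] [ 572.97 -197.8   101.62]
```

View pics/w7.png

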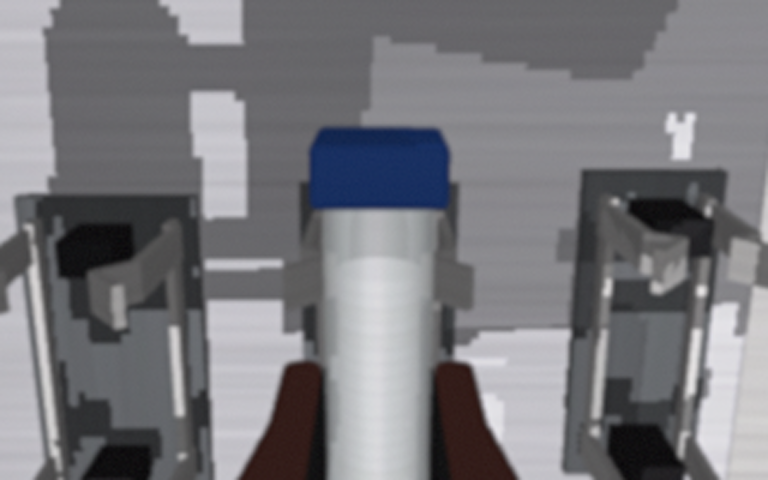

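>>> arm_command([
  [0, 3, 0, 0],
  [0, 3, 0, 0],
  [0, 3, 0, 0],
  [0, 0, 0, 0],
])

```text
t: 19.87
ee_pos: [573.5, -82.9, 98.4]
orientation: [-1.202, -1.225, 1.222]
ft_force: [4.4, -0.6, -1.9]
width: 19.0
```

>>> arm_command([
  [0, 2, 0, 0],
  [0, 2, 0, 0],
  [0, 0, 0, 0],
])

```text
t: 20.12
ee_pos: [572.6, -82.8, 94.3]
orientation: [-1.2, -1.223, 1.223]
ft_force: [0.7, 0.5, 4.6]
width: 19.2
```

>>> arm_command([
  [0, 1.5, 0, 0],
  [0, 1, 0, 0],
  [0, 0, 0, 0],
])

```text
t: 20.37
ee_pos: [574.5, -82.9, 94.0]
orientation: [-1.204, -1.226, 1.222]
ft_force: [-0.2, 1.1, 19.4]
width: 19.3
```

>>> arm_command([
  [0, 1.5, 0, 0],
  [0, 0, 0, 0],
])

```text
t: 20.53
ee_pos: [575.9, -83.1, 93.9]
orientation: [-1.206, -1.228, 1.22]
ft_force: [-0.5, 1.7, 28.7]
width: 19.3
```

>>> arm_command([
  [0, -3, 0, 0],
  [0, 0, 0, 0],
  [0, 0, 0, 0],
  [0, 0, 0, 0],
  [0, 0, 0, 0],
  [0, 0, 0, 0],
  [0, -10, 0, 0],
  [0, -30, 0, 0],
  [0, -39, 0, 0],
  [0, -39, 0, 0],
  [0, -39, 0, 0],
], gripper=45)

```text
t: 21.45
ee_pos: [572.0, -82.7, 252.0]
orientation: [-1.199, -1.223, 1.224]
ft_force: [0.5, 0.1, 0.3]
width: 39.4
```

>>> arm_command([
  [34.4, 0, 16, 0],
  [34.4, 0, 16, 0],
  [34.4, 0, 16, 0],
  [34.4, 0, 16, 0],
  [34.4, 0, 16, 0],
  [34.4, 0, 16, 0],
  [34.4, 0, 16, 0],
  [34.4, 0, 16, 0],
], gripper=80)

```text
t: 22.12
ee_pos: [438.1, 191.3, 250.7]
orientation: [-1.2, -1.224, 1.223]
ft_force: [0.7, 0.4, 0.6]
width: 70.2
```

>>> arm_command([
  [0, 0, 0, 0.119],
  [0, 0, 0, 0.119],
  [0, 0, 0, 0.119],
  [0, 0, 0, 0.119],
  [0, 0, 0, 0.119],
  [0, 0, 0, 0.119],
  [0, 0, 0, 0.119],
  [0, 0, 0, 0.119],
  [0, 0, 0, 0.119],
  [0, 0, 0, 0.119],
  [0, 0, 0, 0.119],
  [0, 0, 0, 0.119],
  [0, 0, 0, 0.119],
  [0, 0, 0, 0.119],
  [0, 0, 0, 0],
  [0, 0, 0, 0],
])

```text
t: 23.45
ee_pos: [439.2, 189.9, 250.4]
orientation: [-1.57, 0.057, -0.057]
ft_force: [-0.7, 0.6, 0.6]
width: 69.9
```

Run:
```python
from h import *
cv2.imwrite("pics/w8.png",tubes()); sil("tube4_mid",54.5)
go(423.5,181,62,-4.5)
```

```text
t 23.45 [439.16 189.92 250.4 ] -4.147860912656038
tube1_mid 0.8 [20.3 74.9] [218.49 306.98  47.5 ]
tube1_mid 0.69 [213.6   8.2] [396.5  347.54  47.5 ]
tube1_cap 0.62 [212.8  73.1] [389.55 296.25  47.5 ]
tube2_cap 0.7 [158.9 129.7] [334.35 250.99  49.5 ]
tube3_cap 0.26 [212.5   7.8] [396.24 346.87  52.  ]
tube4_mid 0.94 [259.6 198.7] [421.72 180.16  54.5 ]
tube4_mid 0.66 [263.1 133. ] [430.16 241.53  54.5 ]
tube4_cap 0.66 [260.6 130.8] [428.05 243.65  54.5 ]
tube4_cap 0.65 [261.3 197.5] [423.45 181.22  54.5 ]
tube4_mid 0.97 [260.2 195.8] ctr [423.41 179.03] LxW 127.85836698625437 32.80782967651338 axis az 83.75376897307181
pos [439.19 189.93 249.96] az -4.3 tool shift [-14.96 187.96 -10.08] norm 189 turn 0.003 q6 0.46
```

>>> arm_command([
  [-15.5, 36, -10.1, 0.02],
  [0, 38, 0, 0],
  [0, 38, 0, 0],
  [0, 38, 0, 0],
  [0, 28, 0, 0],
  [0, 14, 0, 0],
  [0, 0, 0, 0],
  [0, 0, 0, 0],
])

```text
t: 24.62
ee_pos: [422.7, 180.9, 57.2]
orientation: [-1.57, 0.076, -0.074]
ft_force: [-0.8, 0.4, 0.1]
width: 70.3
```

>>> arm_command([
  [0, 0, 0, 0],
  [0, 0, 0, 0],
  [0, 0, 0, 0],
  [0, 0, 0, 0],
  [0, 0, 0, 0],
  [0, 0, 0, 0],
  [0, 0, 0, 0],
  [0, 0, 0, 0],
  [0, 0, 0, 0],
  [0, 0, 0, 0],
], gripper=0)

```text
t: 25.45
ee_pos: [423.1, 181.1, 58.1]
orientation: [-1.569, 0.075, -0.076]
ft_force: [-0.3, 0.6, 2.0]
width: 29.5
```

Run:
```python
from h import *
go(579.5,-206.8,200,91.15)
```

```text
pos [423.14 181.07  58.1 ] az -5.5 tool shift [ 192.82 -141.88 -371.1 ] norm 442 turn -1.687 q6 0.47
```

>>> arm_command([
  [0, -12, 0, 0],
  [0, -30, 0, 0],
  [0, -40, 0, 0],
  [0, -40, 0, 0],
  [0, -20, 0, -0.12],
  [0, 0, 0, -0.12],
  [0, 0, 0, -0.12],
  [0, 0, 0, -0.12],
  [0, 0, 0, -0.12],
  [0, 0, 0, -0.12],
  [0, 0, 0, -0.12],
  [0, 0, 0, -0.12],
  [0, 0, 0, -0.12],
  [0, 0, 0, -0.12],
  [0, 0, 0, -0.12],
  [0, 0, 0, -0.12],
  [0, 0, 0, -0.12],
  [0, 0, 0, -0.125],
  [0, 0, 0, 0],
])

```text
t: 27.03
ee_pos: [422.5, 180.9, 199.6]
orientation: [-1.198, -1.225, 1.227]
ft_force: [-0.4, -0.3, -1.2]
width: 29.0
```

>>> arm_command([
  [-35.5, 0, -13.5, 0],
  [-35.5, 0, -13.5, 0],
  [-35.5, 0, -13.5, 0],
  [-35.5, 0, -13.5, 0],
  [-35.5, 0, -13.5, 0],
  [-35.5, 0, -13.5, 0],
  [-35.5, 0, -13.5, 0],
  [-35.5, 0, -13.5, 0],
  [-35.5, 0, -13.5, 0],
  [-35.5, 0, -13.5, 0],
  [-35.5, 0, -13.5, 0],
  [0, 0, 0, 0],
  [0, 0, 0, 0],
])

```text
t: 28.12
ee_pos: [578.5, -208.3, 199.2]
orientation: [-1.203, -1.218, 1.218]
ft_force: [-0.5, 0.2, -1.6]
width: 29.2
```

Run:
```python
from h import *
p,M,az,o=pose();cm=camera_model("wrist");cv2.imwrite("pics/w9.png",get_image("wrist"));print(o["width"],o["t"])
for n,z in [("carrier_knob",87),("seat1",88),("tube4_mid",p[2]-3.6),("tube4_cap",p[2]-3.6),("tube2_mid",88),("tube2_cap",88)]:
    for r in tip_of("wrist",n)[:6]: print(n,round(r["conf"],2),np.array(r["at"]),atz(cm,r["at"],z))
go(579.5,-206.8,130,91.15)
```

```text
29.20184682121078 28.1167
carrier_knob 0.7 [423.4  46.4] [ 463.92 -116.26   87.  ]
seat1 0.64 [366.1 216.6] [ 578.95 -144.03   88.  ]
seat1 0.59 [535.  207.5] [570.45 -21.98  88.  ]
tube4_mid 0.8 [274.8 281.7] [ 576.77 -210.18  195.63]
tube4_cap 0.65 [279.7 147.7] [ 517.22 -208.87  195.63]
tube2_mid 0.64 [449.6 210.2] [573.29 -83.68  88.  ]
tube2_cap 0.68 [457.6 133.5] [518.56 -86.25  88.  ]
pos [ 578.36 -205.56  200.11] az 91.1 tool shift [-1.28 70.11 -1.13] norm 70 turn -0.001 q6 -1.95
```

View pics/w9.png

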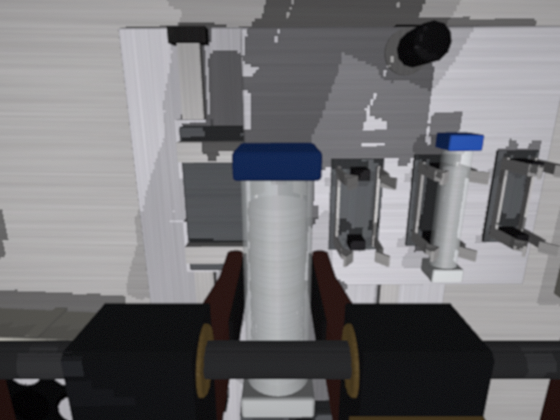

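>>> arm_command([
  [0.8, 25, -5.2, 0],
  [0, 30, 0, 0],
  [0, 17, 0, 0],
  [0, 8, 0, 0],
  [0, 0, 0, 0],
  [0, 0, 0, 0],
])

```text
t: 28.97
ee_pos: [584.0, -205.6, 120.4]
orientation: [-1.2, -1.223, 1.223]
ft_force: [-0.1, -1.2, -1.2]
width: 29.1
```

Run:
```python
from h import *
p,M,az,o=pose();cm=camera_model("wrist");cv2.imwrite("pics/w10.png",get_image("wrist"));print(p,o["width"],o["t"],az)
for n,z in [("seat1",88),("tube4_mid",p[2]-3.6),("tube4_cap",p[2]-3.6),("tube2_mid",88),("tube2_cap",88)]:
    for r in tip_of("wrist",n)[:6]: print(n,round(r["conf"],2),np.array(r["at"]),atz(cm,r["at"],z))
```

```text
[ 584.03 -205.55  120.38] 29.083950564337332 28.9667 91.0621644818386
seat1 0.72 [395.1 250.8] [ 578.21 -145.04   88.  ]
tube4_mid 0.66 [275.4 281.6] [ 582.28 -207.17  116.78]
tube4_cap 0.9 [278.4 146.6] [ 522.34 -207.06  116.78]
tube2_mid 0.66 [513.7 243.1] [572.71 -84.19  88.  ]
tube2_cap 0.95 [533.9 135.8] [518.18 -85.74  88.  ]
```

>>> arm_command([
  [0, 4, 0, 0],
  [0, 4, 0, 0],
  [0, 3, 0, 0],
  [0, 3, 0, 0],
  [0, 0, 0, 0],
])

```text
t: 29.68
ee_pos: [585.1, -206.4, 106.8]
orientation: [-1.204, -1.224, 1.222]
ft_force: [1.0, -0.4, 4.1]
width: 29.2
```

>>> arm_command([
  [0, 3, 0, 0],
  [0, 3, 0, 0],
  [0, 3, 0, 0],
  [0, 0, 0, 0],
])

```text
t: 30.02
ee_pos: [584.1, -206.0, 96.6]
orientation: [-1.202, -1.223, 1.222]
ft_force: [2.2, -1.8, -1.9]
width: 29.0
```

>>> arm_command([
  [0, 3, 0, 0],
  [0, 2, 0, 0],
  [0, 0, 0, 0],
  [0, 0, 0, 0],
])

```text
t: 30.35
ee_pos: [583.4, -205.8, 91.5]
orientation: [-1.2, -1.222, 1.223]
ft_force: [0.7, -1.8, -1.6]
width: 29.5
```

>>> arm_command([
  [0, 2, 0, 0],
  [0, 1, 0, 0],
  [0, 0, 0, 0],
])

```text
t: 30.6
ee_pos: [585.5, -206.0, 91.3]
orientation: [-1.204, -1.225, 1.221]
ft_force: [-0.4, 0.5, 16.3]
width: 29.4
```

>>> arm_command([
  [0, 1, 0, 0],
  [0, 0, 0, 0],
])

```text
t: 30.77
ee_pos: [586.2, -206.2, 91.2]
orientation: [-1.205, -1.226, 1.221]
ft_force: [-0.8, 0.6, 21.3]
width: 29.6
```

>>> arm_command([
  [0, -4, 0, 0],
  [0, 0, 0, 0],
  [0, 0, 0, 0],
  [0, 0, 0, 0],
  [0, 0, 0, 0],
  [0, 0, 0, 0],
  [0, -10, 0, 0],
  [0, -30, 0, 0],
  [0, -38, 0, 0],
  [0, -38, 0, 0],
  [0, -25, 0, 0],
], gripper=55)

```text
t: 31.68
ee_pos: [584.7, -206.2, 237.2]
orientation: [-1.204, -1.225, 1.222]
ft_force: [0.2, -1.0, -0.2]
width: 48.3
```

>>> arm_command([
  [36.4, 0, 12.8, 0],
  [36.4, 0, 12.8, 0],
  [36.4, 0, 12.8, 0],
  [36.4, 0, 12.8, 0],
  [36.4, 0, 12.8, 0],
  [36.4, 0, 12.8, 0],
  [36.4, 0, 12.8, 0],
  [36.4, 0, 12.8, 0],
  [36.4, 0, 12.8, 0],
  [36.4, 0, 12.8, 0],
  [36.4, 0, 12.8, 0],
  [36.4, 0, 12.8, 0],
  [36.4, 0, 12.8, 0],
  [36.4, 0, 12.8, 0],
  [0, 0, 0, 0],
], gripper=60)

```text
t: 32.93
ee_pos: [393.5, 305.5, 233.9]
orientation: [-1.197, -1.228, 1.224]
ft_force: [0.5, 0.1, 0.7]
width: 53.1
```

>>> arm_command([
  [0, 0, 0, 0.122],
  [0, 0, 0, 0.122],
  [0, 0, 0, 0.122],
  [0, 0, 0, 0.122],
  [0, 0, 0, 0.122],
  [0, 0, 0, 0.122],
  [0, 0, 0, 0.122],
  [0, 0, 0, 0.122],
  [0, 0, 0, 0.122],
  [0, 0, 0, 0.122],
  [0, 0, 0, 0.122],
  [0, 0, 0, 0.122],
  [0, 0, 0, 0.122],
  [0, 0, 0, 0],
  [0, 0, 0, 0],
])

```text
t: 34.18
ee_pos: [395.5, 300.1, 233.4]
orientation: [-1.571, -0.005, 0.005]
ft_force: [0.4, -0.2, 0.7]
width: 52.7
```

Run:
```python
from h import *
cv2.imwrite("pics/w11.png",tubes()); sil("tube1_mid",47.5)
go(397,348,56.5,-4)
```

```text
t 34.1833 [395.45 300.13 233.37] 0.36702915486901544
tube1_mid 0.8 [276.2 135.4] [394.28 349.68  47.5 ]
tube1_mid 0.71 [ 79.9 166.8] [216.3  320.37  47.5 ]
tube1_cap 0.85 [271.2 194.2] [390.   296.05  47.5 ]
tube1_cap 0.81 [ 37.6 127.9] [184.11 354.63  47.5 ]
tube3_mid 0.52 [523.3 233.3] [628.48 260.86  52.  ]
tube1_mid 0.75 [277.2 133. ] ctr [395.41 346.83] LxW 104.1314048329605 18.957190870431514 axis az 87.13970550988883
tube1_mid 0.7 [ 74.7 163.9] ctr [214.41 321.64] LxW 94.99698402986412 24.89034766721549 axis az -49.29572344247888
pos [395.3  300.47 232.97] az 0.2 tool shift [  1.87 176.47  47.52] norm 183 turn 0.073 q6 0.62
```

>>> arm_command([
  [-0.7, 32, 24, 0],
  [0, 32, 23.5, 0],
  [0, 40, 0, 0.065],
  [0, 38, 0, 0],
  [0, 24, 0, 0],
  [0, 10.5, 0, 0],
  [0, 0, 0, 0],
  [0, 0, 0, 0],
])

```text
t: 35.35
ee_pos: [394.7, 348.2, 56.8]
orientation: [-1.57, 0.048, -0.049]
ft_force: [-0.6, 0.0, 0.1]
width: 52.8
```

>>> arm_command([
  [0, 0, 0, 0],
  [0, 0, 0, 0],
  [0, 0, 0, 0],
  [0, 0, 0, 0],
  [0, 0, 0, 0],
  [0, 0, 0, 0],
  [0, 0, 0, 0],
  [0, 0, 0, 0],
  [0, 0, 0, 0],
  [0, 0, 0, 0],
], gripper=0)

```text
t: 36.18
ee_pos: [394.5, 348.0, 56.6]
orientation: [-1.57, 0.049, -0.049]
ft_force: [1.0, -0.7, 2.8]
width: 15.4
```

Run:
```python
from h import *
go(569,-21.5,190,-88.85)
```

```text
pos [394.53 347.97  56.59] az -3.6 tool shift [ 197.05 -133.42 -357.94] norm 430 turn 1.489 q6 0.76
```

>>> arm_command([
  [0, -12, 0, 0],
  [0, -30, 0, 0],
  [0, -40, 0, 0],
  [0, -36, 0, 0],
  [0, -15, 0, 0.124],
  [0, 0, 0, 0.124],
  [0, 0, 0, 0.124],
  [0, 0, 0, 0.124],
  [0, 0, 0, 0.124],
  [0, 0, 0, 0.124],
  [0, 0, 0, 0.124],
  [0, 0, 0, 0.124],
  [0, 0, 0, 0.124],
  [0, 0, 0, 0.124],
  [0, 0, 0, 0.124],
  [0, 0, 0, 0.124],
  [0, 0, 0, 0],
])

```text
t: 37.6
ee_pos: [394.3, 347.8, 190.1]
orientation: [-1.217, 1.197, -1.197]
ft_force: [-0.9, -0.8, -0.0]
width: 14.9
```

>>> arm_command([
  [33.9, 0, 15.2, 0],
  [33.9, 0, 15.2, 0],
  [33.9, 0, 15.2, 0],
  [33.9, 0, 15.2, 0],
  [33.9, 0, 15.2, 0],
  [33.9, 0, 15.2, 0],
  [33.9, 0, 15.2, 0],
  [33.9, 0, 15.2, 0],
  [33.9, 0, 15.2, 0],
  [33.9, 0, 15.2, 0],
  [33.9, 0, 15.2, 0],
  [0, 0, 0, 0],
  [0, 0, 0, 0],
])

```text
t: 38.68
ee_pos: [569.7, -23.0, 189.7]
orientation: [-1.219, 1.194, -1.194]
ft_force: [-0.7, 0.3, -0.6]
width: 15.1
```

```bash
cat >> h.py <<'E'
def look(f,items):
    p,M,az,o=pose();cm=camera_model("wrist");im=get_image("wrist");cv2.imwrite("pics/"+f,im);print("t",o["t"],"TCP",p,az,"w",o["width"])
    for n,z in items:
        for r in tip_of("wrist",n)[:6]: print(n,round(r["conf"],2),np.array(r["at"]),atz(cm,r["at"],z))
    return im
E
python3 - <<'E'
from h import *
p=pose()[0]
im=look("w12.png",[("carrier_knob",87),("seat1",88),("tube1_mid",p[2]-9),("tube1_cap",p[2]-9),("tube2_mid",88),("tube4_mid",88)])
go(569,-21.5,125,-88.85)
E
```

```text
t 38.6833 TCP [569.75 -22.95 189.72] -88.81321349900826 w 15.060165417073998
seat1 0.84 [455.  205.1] [ 582.19 -147.89   88.  ]
tube1_mid 0.85 [276.4 276.1] [571.25 -23.57 180.72]
tube1_cap 0.9 [276.7 371.6] [518.38 -24.84 180.72]
tube2_mid 0.69 [364.4 217.4] [571.84 -85.47  88.  ]
tube4_mid 0.62 [536.4 201.8] [ 585.79 -204.18   88.  ]
pos [569.   -20.22 189.59] az -88.7 tool shift [ 1.28 64.59 -0.02] norm 65 turn 0.003 q6 1.49
```

View pics/w12.png

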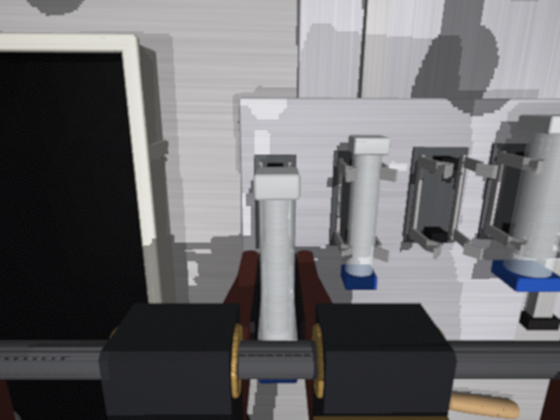

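>>> arm_command([
  [0, 30, 0, 0],
  [0, 25, 0, 0],
  [0, 14, 0, 0],
  [0, 6, 0, 0],
  [0, 0, 0, 0],
  [0, 0, 0, 0],
])

```text
t: 39.53
ee_pos: [569.7, -21.0, 114.9]
orientation: [-1.219, 1.193, -1.193]
ft_force: [0.4, -0.1, -0.1]
width: 15.4
```

Run:
```python
from h import *
p=pose()[0]
im=look("w13.png",[("seat1",88),("tube1_mid",p[2]-9),("tube1_cap",p[2]-9),("tube2_mid",88),("tube2_cap",88)])
cv2.imwrite("pics/w13c.png",cv2.resize(im[100:320,160:460],None,fx=2.5,fy=2.5,interpolation=2))
```

```text
t 39.5333 TCP [569.67 -21.03 114.87] -88.76597613998474 w 15.359586556794946
seat1 0.59 [527.6 246. ] [ 581.72 -147.72   88.  ]
tube1_mid 0.69 [278.1 277.1] [570.69 -22.43 105.87]
tube1_cap 0.73 [277.7 371.8] [518.2  -23.45 105.87]
tube2_mid 0.58 [400.9 260.1] [572.63 -84.93  88.  ]
```

View pics/w13c.png

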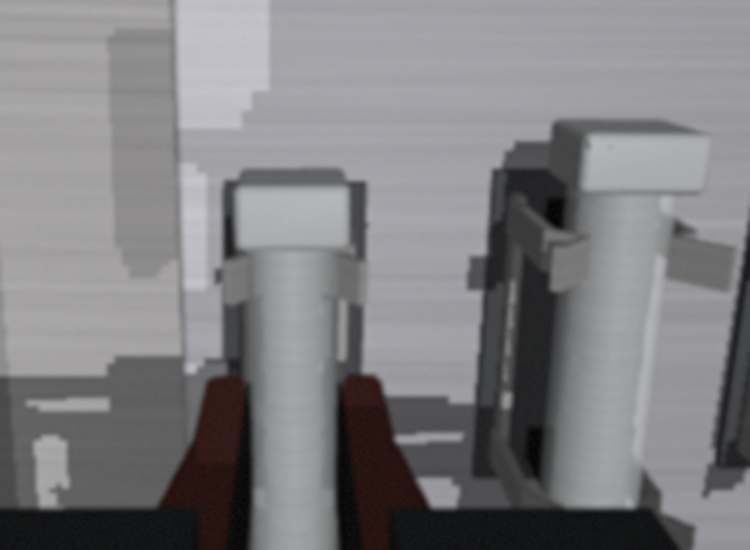

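>>> arm_command([
  [0, 4, 0, 0],
  [0, 3, 0, 0],
  [0, 3, 0, 0],
  [0, 3, 0, 0],
  [0, 0, 0, 0],
])

```text
t: 40.25
ee_pos: [570.2, -21.3, 101.7]
orientation: [-1.217, 1.193, -1.195]
ft_force: [2.6, 0.8, 0.1]
width: 15.4
```

>>> arm_command([
  [0, 3, 0, 0],
  [0, 2, 0, 0],
  [0, 0, 0, 0],
  [0, 0, 0, 0],
])

```text
t: 40.58
ee_pos: [569.8, -21.4, 96.8]
orientation: [-1.218, 1.193, -1.194]
ft_force: [0.5, 1.3, 5.6]
width: 14.7
```

>>> arm_command([
  [0, 1.5, 0, 0],
  [0, 1, 0, 0],
  [0, 0, 0, 0],
])

```text
t: 40.83
ee_pos: [571.7, -21.3, 96.5]
orientation: [-1.215, 1.19, -1.196]
ft_force: [-0.9, 2.3, 21.6]
width: 15.5
```

>>> arm_command([
  [0, -3.5, 0, 0],
  [0, 0, 0, 0],
  [0, 0, 0, 0],
  [0, 0, 0, 0],
  [0, 0, 0, 0],
  [0, 0, 0, 0],
  [0, -10, 0, 0],
  [0, -30, 0, 0],
  [0, -38, 0, 0],
  [0, -38, 0, 0],
  [0, -35, 0, 0],
  [31, 0, -17.3, 0],
  [31, 0, -17.3, 0],
  [31, 0, -17.3, 0],
  [0, 0, 0, -0.12],
  [0, 0, 0, -0.12],
  [0, 0, 0, -0.12],
  [0, 0, 0, -0.12],
  [0, 0, 0, -0.12],
  [0, 0, 0, -0.12],
], gripper=45)

```text
t: 42.5
ee_pos: [519.3, -115.5, 249.1]
orientation: [-1.473, 0.644, -0.644]
ft_force: [-0.1, -0.4, 0.3]
width: 39.6
```

>>> arm_command([
  [0, 0, 0, -0.121],
  [0, 0, 0, -0.121],
  [0, 0, 0, -0.121],
  [0, 0, 0, -0.121],
  [0, 0, 0, -0.121],
  [0, 0, 0, -0.121],
  [0, 0, 0, -0.121],
  [0, 0, 0, -0.121],
  [0, 0, 0, -0.121],
  [0, 0, 0, -0.121],
  [0, 0, 0, -0.121],
  [0, 0, 0, -0.121],
  [0, 0, 0, -0.121],
  [0, 0, 0, -0.121],
  [0, 0, 0, -0.121],
  [0, 0, 0, -0.121],
  [0, 0, 0, -0.121],
  [0, 0, 0, -0.121],
  [0, 0, 0, -0.121],
  [0, 0, 0, -0.121],
])

```text
t: 44.17
ee_pos: [519.3, -115.4, 249.1]
orientation: [-1.197, -1.228, 1.228]
ft_force: [1.4, -0.5, 0.4]
width: 39.5
```

>>> arm_command([
  [0, 0, 0, 0],
  [0, 0, 0, 0],
], gripper=70)

```text
t: 44.33
ee_pos: [519.4, -115.4, 248.9]
orientation: [-1.202, -1.221, 1.221]
ft_force: [-0.8, -0.8, 0.2]
width: 49.4
```

Run:
```python
from h import *
its=[("carrier_knob",87),("seat1",88)]+[(f"tube{i}_{s}",88) for i in(1,2,4) for s in("mid","cap")]
im=look("w14.png",its)
for i in(1,2,4): sil(f"tube{i}_mid",88)
go(463,-116,92,91.15)
```

```text
t 44.3333 TCP [ 519.41 -115.43  248.95] 90.89167429570509 w 49.37444413436182
carrier_knob 0.71 [278.3 138.6] [ 469.33 -116.23   87.  ]
seat1 0.71 [244.1 263.4] [ 581.4  -145.34   88.  ]
seat1 0.62 [310.9 264. ] [580.97 -84.65  88.  ]
tube1_mid 0.75 [379.2 252.9] [569.05 -23.65  88.  ]
tube1_cap 0.88 [385.5 198.5] [518.47 -23.09  88.  ]
tube2_mid 0.62 [311.9 259.5] [576.52 -83.93  88.  ]
tube2_cap 0.73 [313.8 202.3] [522.89 -84.64  88.  ]
tube4_mid 0.91 [173.8 267.9] [ 586.96 -209.5    88.  ]
tube4_cap 0.59 [172.7 200.6] [ 523.41 -206.38   88.  ]
tube1_mid 0.88 [382.7 242.2] ctr [570.8  -18.94] LxW 105.20658471532411 23.359721612822113 axis az -176.05732531920754
tube2_mid 0.69 [313.8 258.1] ctr [576.76 -82.32] LxW 119.62169214691195 24.87281838829582 axis az 3.406744724973298
tube4_mid 0.81 [173.5 243.3] ctr [ 573.85 -211.13] LxW 104.83752449912518 41.44443026790872 axis az -1.7690385176006314
pos [ 519.43 -115.44  248.45] az 91.1 tool shift [  0.51 156.45  56.41] norm 166 turn -0.001 q6 -1.83
```

View pics/w14.png

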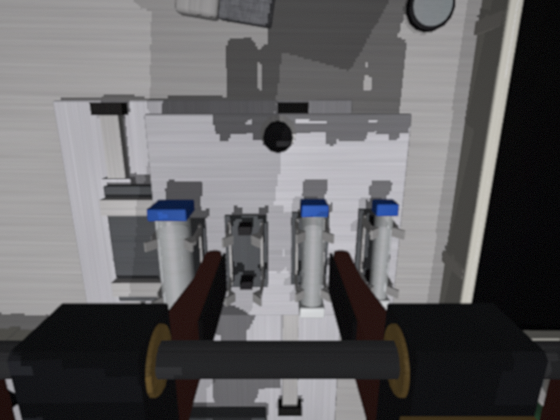

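>>> arm_command([
  [9.5, 0, -27.2, 0],
  [9.5, 0, -27.2, 0],
  [9.5, 0, -27.2, 0],
  [0, 0, 0, 0],
  [0, 0, 0, 0],
])

```text
t: 45.35
ee_pos: [601.1, -84.9, 248.0]
orientation: [-1.199, -1.224, 1.224]
ft_force: [-1.2, -1.0, -1.4]
width: 61.6
```

Run:
```python
from h import *
its=[("carrier_knob",87),("seat1",88)]+[(f"tube{i}_{s}",88) for i in(1,2,4) for s in("mid","cap")]
im=look("w15.png",its)
for i in(1,2,4): sil(f"tube{i}_mid",88)
cv2.imwrite("pics/w15c.png",cv2.resize(im[60:290,110:430],None,fx=2.5,fy=2.5,interpolation=2))
```

```text
t 45.35 TCP [601.05 -84.89 248.  ] 91.16642870511727 w 61.598528629042505
carrier_knob 0.66 [241.8  27.5] [ 468.55 -115.4    87.  ]
carrier_knob 0.6 [280.6 173.4] [579.65 -83.34  87.  ]
carrier_knob 0.56 [131.  178.9] [ 587.09 -210.04   87.  ]
seat1 0.95 [274.6 173.3] [579.48 -88.4   88.  ]
seat1 0.93 [205.3 172.9] [ 580.4  -146.68   88.  ]
seat1 0.88 [355.2 166.8] [572.53 -21.08  88.  ]
tube1_mid 0.85 [349.7 165.2] [571.29 -25.78  88.  ]
tube1_cap 0.57 [355.3 103. ] [521.43 -25.2   88.  ]
tube2_mid 0.75 [281.4 170.1] [576.64 -82.75  88.  ]
tube2_cap 0.55 [283.8 102.3] [522.11 -82.19  88.  ]
tube4_mid 0.79 [133.2 179.7] [ 587.53 -207.84   88.  ]
tube4_cap 0.63 [127.6 105. ] [ 526.84 -206.81   88.  ]
tube1_mid 0.97 [356.2 160.3] ctr [572.27 -21.98] LxW 104.86415177294698 21.223158718945676 axis az -179.1517525760352
tube1_mid 0.17 [279.1 169.9] ctr [576.63 -83.79] LxW 111.04681039201434 22.348264496712904 axis az 1.9301254842479905
tube2_mid 0.9 [279.4 169.7] ctr [577.2  -83.72] LxW 111.97860155887669 22.346362022622195 axis az 1.935815694832321
tube4_mid 0.93 [133.6 175. ] ctr [ 588.02 -210.19] LxW 128.35664751328204 45.17592458311506 axis az 0.9282882862711561
```

View pics/w15c.png

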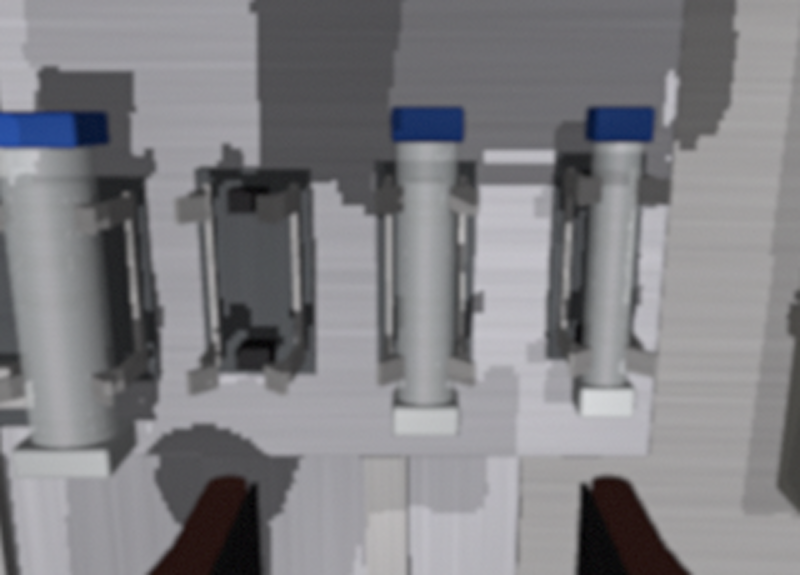

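Run:
```python
from h import *
cm=camera_model("wrist")
X=lambda c,r,z: atz(cm,(110+c/2.5,60+r/2.5),z)[0]
for n,c,a,b in(("s1",610,190,360),("s2",425,203,370),("s3",245,205,378)):
    for z in(96,104): print(n,z,[round(v,1) for v in(X(c,a,z),X(c,b,z),(X(c,a,z)+X(c,b,z))/2)])
for n,c,a,b,h,L in(("t1",610,107,413,9.5,102),("t2",427,107,433,11.5,108),("t4",60,112,470,16.5,120)):
    print(n,[round(v,1) for v in(X(c,a,88+h),X(c,b,88+h),X(c,b,88-h))],"mid from cap",round(X(c,a,88+h)+L/2,1),"mid from far",round(X(c,b,88+h)-L/2,1),round(X(c,b,88-h)-L/2,1))
```

```text
s1 96 [np.float64(546.2), np.float64(602.3), np.float64(574.2)]
s1 104 [np.float64(545.5), np.float64(600.1), np.float64(572.8)]
s2 96 [np.float64(551.4), np.float64(607.0), np.float64(579.2)]
s2 104 [np.float64(550.6), np.float64(604.7), np.float64(577.7)]
s3 96 [np.float64(553.2), np.float64(611.1), np.float64(582.2)]
s3 104 [np.float64(552.4), np.float64(608.7), np.float64(580.5)]
t1 [np.float64(520.8), np.float64(620.6), np.float64(626.9)] mid from cap 571.8 mid from far 569.6 575.9
t2 [np.float64(522.0), np.float64(628.3), np.float64(636.7)] mid from cap 576.0 mid from far 574.3 582.7
t4 [np.float64(525.6), np.float64(642.4), np.float64(656.2)] mid from cap 585.6 mid from far 582.4 596.2
```

>>> arm_command([
  [-7.1, 0, 33.3, 0],
  [-7.1, 0, 33.3, 0],
  [-7.1, 0, 33.3, 0],
  [-7.1, 0, 33.3, 0],
  [0, 38, 0, 0],
  [0, 38, 0, 0],
  [0, 38, 0, 0],
  [0, 30, 0, 0],
  [0, 16, 0, 0],
  [0, 0, 0, 0],
  [0, 0, 0, 0],
])

```text
t: 46.87
ee_pos: [467.5, -116.3, 88.1]
orientation: [-1.198, -1.222, 1.224]
ft_force: [0.7, -0.7, 0.7]
width: 61.4
```

>>> arm_command([
  [0, 0, 0, 0],
  [0, 0, 0, 0],
  [0, 0, 0, 0],
  [0, 0, 0, 0],
  [0, 0, 0, 0],
  [0, 0, 0, 0],
  [0, 0, 0, 0],
  [0, 0, 0, 0],
  [0, 0, 0, 0],
], gripper=0)

```text
t: 47.62
ee_pos: [468.1, -116.4, 88.9]
orientation: [-1.2, -1.224, 1.223]
ft_force: [-1.4, 0.2, 6.3]
width: 23.5
```

Run:
```python
from h import *
look("w16.png",[("carrier_knob",87)]+[(f"tube{i}_{s}",88) for i in(1,2,4) for s in("mid","cap")])
go(629,-278,89)
```

```text
t 47.6167 TCP [ 468.06 -116.36   88.88] 91.09826934322184 w 23.54131655384642
carrier_knob 0.59 [278.  286.6] [ 467.84 -116.8    87.  ]
tube1_cap 0.96 [466.7 385.4] [518.45 -24.61  88.  ]
tube4_cap 0.91 [ 87.6 389.2] [ 524.51 -207.99   88.  ]
pos [ 468.07 -116.38   88.9 ] az 91.1 tool shift [-164.68   -0.01 -157.8 ] norm 228 turn None q6 -1.86
```

>>> arm_command([
  [-4.2, 0, -4, 0],
  [-8.6, 0, -8.2, 0],
  [-8.6, 0, -8.2, 0],
  [-8.6, 0, -8.2, 0],
  [-8.6, 0, -8.2, 0],
  [-8.6, 0, -8.2, 0],
  [-8.6, 0, -8.2, 0],
  [-8.6, 0, -8.2, 0],
  [-8.6, 0, -8.2, 0],
  [-8.6, 0, -8.2, 0],
  [-8.6, 0, -8.2, 0],
  [-8.6, 0, -8.2, 0],
  [-8.6, 0, -8.2, 0],
  [-8.6, 0, -8.2, 0],
  [-8.6, 0, -8.2, 0],
  [-8.6, 0, -8.2, 0],
  [-8.6, 0, -8.2, 0],
  [-8.6, 0, -8.2, 0],
  [-8.6, 0, -8.2, 0],
  [-5.7, 0, -6.4, 0],
])

```text
t: 49.68
ee_pos: [629.4, -278.4, 88.9]
orientation: [-1.2, -1.223, 1.223]
ft_force: [-2.6, 2.3, 8.0]
width: 23.2
```

```bash
cat >> h.py <<'E'
def tri(name,z0=None,cams=("scene","side","wrist"),near=None,tol=35):
    P,D=[],[]
    for c in cams:
        cm=camera_model(c)
        for r in tip_of(c,name):
            q=atz(cm,r["at"],z0)
            if near is None or np.linalg.norm(q[:2]-near)<tol:
                p,d=ray(cm,r["at"]);P.append(p);D.append(d/np.linalg.norm(d));print(" ",c,name,round(r["conf"],2),q);break
    if len(P)>1:
        A=sum(np.eye(3)-np.outer(d,d) for d in D);b=sum((np.eye(3)-np.outer(d,d))@p for p,d in zip(P,D));print(name,"TRI",np.linalg.solve(A,b))
E
python3 - <<'E'
from h import *
print(pose()[0],pose()[3]["width"],pose()[3]["ft_force"])
for c in("scene","side","wrist"): cv2.imwrite(f"pics/n1{c}.png",get_image(c))
N=np.array([731.7,-184.7])
tri("nose_tip",126,near=N);tri("tube1_mid",88,near=N);tri("tube1_cap",88,near=N-[51,0]);tri("tube2_cap",88,near=N-[50,61]);tri("carrier_knob",87,near=pose()[0][:2])
go(629.4,-278.2,89)
E
```

```text
[ 629.39 -278.44   88.93] 23.211304650632464 [-2.64  2.31  7.98]
  scene nose_tip 0.62 [ 728.44 -186.93  126.  ]
  scene tube1_mid 0.86 [ 730.67 -179.38   88.  ]
  side tube1_mid 0.59 [ 735.12 -181.53   88.  ]
tube1_mid TRI [ 732.87 -176.03   92.27]
  scene tube1_cap 0.85 [ 683.81 -183.81   88.  ]
  side tube1_cap 0.55 [ 686.11 -197.83   88.  ]
  wrist tube1_cap 0.81 [ 679.77 -187.61   88.  ]
tube1_cap TRI [ 682.61 -186.87   89.37]
  side tube2_cap 0.47 [ 692.07 -233.16   88.  ]
  scene carrier_knob 0.97 [ 618.77 -285.89   87.  ]
  side carrier_knob 0.71 [ 635.12 -281.34   87.  ]
  wrist carrier_knob 0.83 [ 627.29 -278.05   87.  ]
carrier_knob TRI [ 627.32 -277.38   92.88]
pos [ 629.16 -277.97   88.91] az 91.1 tool shift [-0.23 -0.09 -0.24] norm 0 turn None q6 -2.02
```

>>> arm_command([
  [0, 0, 0, 0],
  [0, 0, 0, 0],
  [0, 0, 0, 0],
  [0, 0, 0, 0],
  [0, 0, 0, 0],
  [0, 0, 0, 0],
  [0, 0, 0, 0],
  [0, 0, 0, 0],
  [0, 0, 0, 0],
  [0, 0, 0, 0],
  [0, 0, 0, 0],
  [0, 0, 0, 0],
  [0, 0, 0, 0],
])

```text
t: 51.67
ee_pos: [629.2, -278.0, 89.0]
orientation: [-1.201, -1.224, 1.223]
ft_force: [2.1, -0.7, 4.6]
width: 23.6
```

>>> arm_command([
  [4.8, 0, 0.3, 0],
  [8, 0, 0.5, 0],
  [8, 0, 0.5, 0],
  [8, 0, 0.5, 0],
  [8, 0, 0.5, 0],
  [8, 0, 0.5, 0],
  [8, 0, 0.5, 0],
  [5, 0, 0.3, 0],
  [3, 0, 0.2, 0],
  [0, 0, 0, 0],
])

```text
t: 52.5
ee_pos: [624.1, -215.8, 88.9]
orientation: [-1.2, -1.224, 1.223]
ft_force: [1.5, 2.2, 6.7]
width: 23.4
```

Run:
```python
from h import *
print(pose()[0],pose()[3]["width"],pose()[3]["ft_force"],pose()[3]["t"])
for c in("scene","side","wrist"): cv2.imwrite(f"pics/n2{c}.png",get_image(c))
N=np.array([731.7,-184.7])
tri("nose_tip",126,near=N);tri("tube2_mid",88,near=N);tri("tube2_cap",88,near=N-[54,0]);tri("carrier_knob",87,near=pose()[0][:2])
```

```text
[ 624.07 -215.77   88.93] 23.37973268456301 [1.5  2.21 6.7 ] 52.5
  scene nose_tip 0.67 [ 727.77 -184.23  126.  ]
  side nose_tip 0.69 [ 735.32 -174.15  126.  ]
nose_tip TRI [ 732.75 -178.06  128.24]
  scene tube2_mid 0.83 [ 736.2  -177.87   88.  ]
  side tube2_mid 0.56 [ 752.45 -203.21   88.  ]
tube2_mid TRI [ 742.47 -166.28  109.65]
  scene tube2_cap 0.65 [ 685.69 -176.09   88.  ]
  side tube2_cap 0.6 [ 680.78 -184.62   88.  ]
tube2_cap TRI [ 682.32 -179.76   87.61]
  side carrier_knob 0.92 [ 636.24 -227.84   87.  ]
  wrist carrier_knob 0.82 [ 624.25 -216.15   87.  ]
carrier_knob TRI [ 628.88 -216.81   90.75]
```

>>> arm_command([
  [0, 0, 0, 0],
  [0, 0, 0, 0],
  [0, 0, 0, 0],
  [0, 0, 0, 0],
  [0, 0, 0, 0],
  [0, 0, 0, 0],
  [0, 0, 0, 0],
  [0, 0, 0, 0],
  [0, 0, 0, 0],
  [0, 0, 0, 0],
  [0, 0, 0, 0],
  [0, 0, 0, 0],
  [0, 0, 0, 0],
])

```text
t: 54.33
ee_pos: [624.0, -216.0, 88.9]
orientation: [-1.199, -1.224, 1.223]
ft_force: [1.6, 2.0, 7.4]
width: 23.6
```

>>> arm_command([
  [4.8, 0, 0.3, 0],
  [9.4, 0, 0.5, 0],
  [9.4, 0, 0.5, 0],
  [9.4, 0, 0.5, 0],
  [9.4, 0, 0.5, 0],
  [9.4, 0, 0.5, 0],
  [9.4, 0, 0.5, 0],
  [9.4, 0, 0.5, 0],
  [9.4, 0, 0.5, 0],
  [9.4, 0, 0.5, 0],
  [9.4, 0, 0.5, 0],
  [9.4, 0, 0.5, 0],
  [9, 0, 0.5, 0],
  [4, 0, 0.3, 0],
  [2.4, 0, 0.2, 0],
  [0, 0, 0, 0],
])

```text
t: 55.67
ee_pos: [614.7, -92.5, 88.9]
orientation: [-1.2, -1.224, 1.223]
ft_force: [1.2, 2.0, 6.4]
width: 23.3
```

Run:
```python
from h import *
print(pose()[0],pose()[3]["width"],pose()[3]["ft_force"],pose()[3]["t"])
for c in("scene","side","wrist"): cv2.imwrite(f"pics/n3{c}.png",get_image(c))
N=np.array([731.7,-184.7])
tri("nose_tip",126,near=N);tri("tube4_mid",88,near=N);tri("tube4_cap",88,near=N-[60,0]);tri("carrier_knob",87,near=pose()[0][:2])
```

```text
[614.73 -92.5   88.9 ] 23.292907278101314 [1.24 2.05 6.43] 55.6667
  scene nose_tip 0.75 [ 726.66 -181.88  126.  ]
  side nose_tip 0.62 [ 738.34 -183.04  126.  ]
nose_tip TRI [ 732.85 -172.94  135.16]
  scene tube4_mid 0.93 [ 736.4  -188.13   88.  ]
  side tube4_mid 0.74 [ 732.02 -183.63   88.  ]
tube4_mid TRI [ 734.44 -191.48   82.83]
  scene tube4_cap 0.97 [ 672.48 -184.88   88.  ]
  side tube4_cap 0.69 [ 681.76 -199.37   88.  ]
  wrist tube4_cap 0.86 [ 669.66 -183.65   88.  ]
tube4_cap TRI [ 674.07 -184.45   91.59]
  scene carrier_knob 0.76 [617.99 -93.63  87.  ]
  side carrier_knob 0.94 [616.79 -93.06  87.  ]
  wrist carrier_knob 0.6 [614.39 -93.77  87.  ]
carrier_knob TRI [616.62 -94.35  85.24]
```

>>> arm_command([
  [0, 0, 0, 0],
  [0, 0, 0, 0],
  [0, 0, 0, 0],
  [0, 0, 0, 0],
  [0, 0, 0, 0],
  [0, 0, 0, 0],
  [0, 0, 0, 0],
  [0, 0, 0, 0],
  [0, 0, 0, 0],
  [0, 0, 0, 0],
  [0, 0, 0, 0],
  [0, 0, 0, 0],
  [0, 0, 0, 0],
])

```text
t: 57.5
ee_pos: [614.7, -92.7, 88.9]
orientation: [-1.2, -1.224, 1.223]
ft_force: [1.7, 1.9, 7.1]
width: 23.4
```

>>> arm_command([
  [0, 0, 5, 0],
  [0, 0, 12, 0],
  [0, 0, 12, 0],
  [0, 0, 12, 0],
  [0, 0, 12, 0],
  [0, 0, 12, 0],
  [0, 0, 12, 0],
  [0, 0, 12, 0],
  [0, 0, 12, 0],
  [0, 0, 12, 0],
  [0, 0, 12, 0],
  [0, 0, 12, 0],
  [0, 0, 8, 0],
  [0, 0, 4, 0],
  [0, 0, 0, 0],
])

```text
t: 58.75
ee_pos: [463.9, -95.9, 88.8]
orientation: [-1.198, -1.222, 1.224]
ft_force: [-2.3, 1.7, 11.5]
width: 23.5
```

>>> arm_command([
  [0, 0, 4, 0],
  [0, 0, 3, 0],
  [0, 0, 0, 0],
])

```text
t: 59.0
ee_pos: [460.6, -96.5, 88.9]
orientation: [-1.204, -1.227, 1.221]
ft_force: [9.2, 1.7, 0.7]
width: 23.6
```

>>> arm_command([
  [0, 0, 3, 0],
  [0, 0, 0, 0],
  [0, 0, 0, 0],
])

```text
t: 59.25
ee_pos: [460.3, -96.9, 89.0]
orientation: [-1.208, -1.23, 1.22]
ft_force: [16.5, 0.9, -7.8]
width: 23.6
```

>>> arm_command([
  [0, 0, -4, 0],
  [0, 0, 0, 0],
  [0, 0, 0, 0],
  [0, 0, 0, 0],
  [0, 0, 0, 0],
  [0, 0, 0, 0],
  [0, -20, 0, 0],
  [0, -40, 0, 0],
  [0, -40, 0, 0],
  [0, -40, 0, 0],
  [0, -20, -30, 0],
  [0, 0, -40, 0],
  [0, 0, -40, 0],
  [0, 0, -15, 0],
  [0, 0, 0, 0],
  [0, 0, 0, 0],
], gripper=60)

```text
t: 60.58
ee_pos: [584.3, -94.2, 247.7]
orientation: [-1.198, -1.222, 1.224]
ft_force: [-0.4, -0.3, 0.3]
width: 52.7
```

Run:
```python
from h import *
look("w20.png",[("carrier_knob",87),("seat1",88)]+[(f"tube{i}_{s}",88) for i in(1,2,4) for s in("mid","cap")])
go(577.5,-187.5,91.5,91.15)
```

```text
t 60.5833 TCP [584.31 -94.22 247.67] 91.11974599146644 w 52.663763739205386
carrier_knob 0.9 [279.8  40. ] [459.67 -95.61  87.  ]
carrier_knob 0.29 [312.6 182.5] [569.9  -65.25  87.  ]
seat1 0.78 [240.7 186.1] [ 574.06 -126.23   88.  ]
seat1 0.64 [312.9 186.3] [572.97 -64.95  88.  ]
seat1 0.61 [388.2 179.8] [566.05  -1.63  88.  ]
tube1_mid 0.79 [386.  179.1] [565.49  -3.55  88.  ]
tube1_mid 0.43 [314.4 118. ] [516.77 -66.45  88.  ]
tube1_cap 0.67 [391.3 117.1] [514.8   -4.61  88.  ]
tube2_mid 0.58 [314.8 183.6] [570.6  -63.45  88.  ]
tube2_cap 0.88 [313.1 116. ] [515.23 -67.57  88.  ]
tube4_mid 0.68 [166.  189.5] [ 578.32 -189.83   88.  ]
tube4_cap 0.86 [162.1 115.6] [ 517.41 -188.97   88.  ]
tube4_cap 0.58 [315.  114.8] [514.27 -66.09  88.  ]
pos [584.47 -94.47 248.7 ] az 91.1 tool shift [-92.87 157.21   8.75] norm 183 turn -0.001 q6 -1.77
```

>>> arm_command([
  [-31.2, 0, 2.8, 0],
  [-31.2, 0, 2.8, 0],
  [-31.2, 0, 2.8, 0],
  [0, 38, 0, 0],
  [0, 38, 0, 0],
  [0, 38, 0, 0],
  [0, 28, 0, 0],
  [0, 14.5, 0, 0],
  [0, 0, 0, 0],
  [0, 0, 0, 0],
])

```text
t: 61.87
ee_pos: [577.9, -188.1, 91.5]
orientation: [-1.199, -1.222, 1.224]
ft_force: [0.4, -0.3, -0.1]
width: 52.6
```

>>> arm_command([
  [0, 0, 0, 0],
  [0, 0, 0, 0],
  [0, 0, 0, 0],
  [0, 0, 0, 0],
  [0, 0, 0, 0],
  [0, 0, 0, 0],
  [0, 0, 0, 0],
  [0, 0, 0, 0],
], gripper=0)

```text
t: 62.53
ee_pos: [579.0, -188.3, 93.3]
orientation: [-1.202, -1.224, 1.223]
ft_force: [-1.5, 1.0, 7.2]
width: 29.4
```

>>> arm_command([
  [0, -3, 0, 0],
  [0, -3, 0, 0],
  [0, -4, 0, 0],
  [0, -4, 0, 0],
  [0, -6, 0, 0],
  [0, -8, 0, 0],
  [0, 0, 0, 0],
])

```text
t: 63.12
ee_pos: [579.8, -188.6, 122.7]
orientation: [-1.204, -1.226, 1.222]
ft_force: [0.3, -0.4, -0.9]
width: 29.2
```

>>> arm_command([
  [0, -35, 0, 0],
  [0, -25, 0, 0],
  [37.85, 0, 9.25, 0],
  [37.85, 0, 9.25, 0],
  [37.85, 0, 9.25, 0],
  [37.85, 0, 9.25, 0],
  [37.85, 0, 9.25, 0],
  [37.85, 0, 9.25, 0],
  [37.85, 0, 9.25, 0],
  [37.85, 0, 9.25, 0],
  [37.85, 0, 9.25, 0],
  [0, 0, 0, 0],
  [0, 0, 0, 0],
])

```text
t: 64.2
ee_pos: [488.3, 153.0, 180.9]
orientation: [-1.199, -1.228, 1.225]
ft_force: [0.1, -0.5, -0.3]
width: 29.0
```

Run:
```python
from h import *
p=pose()[0]
im=look("w21.png",[("tube4_mid",p[2]-3.6),("tube4_cap",p[2]-3.6)]+[(n,38) for n in("coin_case1",)]);sil("tube4_mid",p[2]-3.6)
for c in("scene",): get_image(c)
tri("tube1_mid",88,cams=("scene",));tri("tube2_mid",88,cams=("scene",))
go(490,150,61)
```

```text
t 64.2 TCP [488.26 153.   180.88] 91.3406545994175 w 29.035579929790085
tube4_mid 0.74 [275.6 282.1] [486.75 151.49 177.28]
tube4_cap 0.79 [275.5 148.3] [427.26 150.06 177.28]
tube4_mid 0.89 [274.1 254.1] ctr [494.14 148.48] LxW 136.14418103388098 35.88611584294817 axis az 178.04442833575322
  scene tube1_mid 0.8 [260.   326.03  88.  ]
  scene tube2_mid 0.74 [571.14 -61.91  88.  ]
pos [488.75 149.91 180.01] az 91.0 tool shift [  0.07 119.01  -1.25] norm 119 turn None q6 -1.31
```

Tube 4 is held level. Now I lower it onto the foam.

>>> arm_command([
  [0, 38, 0, 0],
  [0, 38, 0, 0],
  [0, 28, 0, 0],
  [0, 12, 0, 0],
  [0, 3, 0, 0],
  [0, 1, 0, 0],
  [0, 0, 0, 0],
])

```text
t: 65.18
ee_pos: [489.4, 150.9, 60.9]
orientation: [-1.201, -1.224, 1.222]
ft_force: [0.1, -0.7, -1.4]
width: 29.2
```

>>> arm_command([
  [0, 1, 0, 0],
  [0, 0, 0, 0],
])

```text
t: 65.35
ee_pos: [489.4, 151.1, 60.3]
orientation: [-1.201, -1.225, 1.222]
ft_force: [-0.6, -0.6, -1.2]
width: 29.8
```

>>> arm_command([
  [0, 1, 0, 0],
  [0, 1, 0, 0],
  [0, 0, 0, 0],
])

```text
t: 65.6
ee_pos: [489.3, 151.1, 58.6]
orientation: [-1.201, -1.225, 1.222]
ft_force: [-2.8, -0.8, 12.8]
width: 29.4
```

>>> arm_command([
  [0, 0.5, 0, 0],
  [0, 0, 0, 0],
])

```text
t: 65.77
ee_pos: [489.3, 151.1, 58.6]
orientation: [-1.201, -1.225, 1.222]
ft_force: [-4.2, -1.5, 18.7]
width: 29.4
```

>>> arm_command([
  [0, -1.5, 0, 0],
  [0, 0, 0, 0],
  [0, 0, 0, 0],
  [0, 0, 0, 0],
  [0, 0, 0, 0],
  [0, 0, 0, 0],
  [0, -10, 0, 0],
  [0, -35, 0, 0],
  [0, -40, 0, 0],
  [0, -40, 0, 0],
  [-36.2, 0, -12.7, 0],
  [-36.2, 0, -12.7, 0],
  [-36.2, 0, -12.7, 0],
  [-36.2, 0, -12.7, 0],
  [-36.2, 0, -12.7, 0],
  [-36.2, 0, -12.7, 0],
  [0, 0, 0, 0],
  [0, 0, 0, 0],
], gripper=55)

```text
t: 67.27
ee_pos: [569.1, -66.5, 183.4]
orientation: [-1.202, -1.221, 1.221]
ft_force: [-0.1, 1.2, 0.3]
width: 48.5
```

Run:
```python
from h import *
look("w22.png",[("carrier_knob",87),("seat1",88)]+[(f"tube{i}_{s}",88) for i in(1,2) for s in("mid","cap")])
sil("tube2_mid",88)
go(570,-64.5,94.6,91.15)
```

```text
t 67.2667 TCP [569.07 -66.5  183.38] 90.90148457987677 w 48.54335072521437
carrier_knob 0.83 [229.4  49.6] [460.21 -98.13  87.  ]
seat1 0.96 [ 99.4 232.8] [ 579.39 -190.86   88.  ]
seat1 0.91 [371.3 215.6] [563.69  -2.88  88.  ]
seat1 0.9 [190.1 230.4] [ 576.55 -127.67   88.  ]
seat1 0.44 [230.3  52.2] [461.78 -97.49  88.  ]
tube1_mid 0.76 [370.9 214.4] [562.83  -3.24  88.  ]
tube1_mid 0.36 [368.6 221.3] [567.82  -4.37  88.  ]
tube1_cap 0.9 [371.7 138.8] [511.88  -7.31  88.  ]
tube2_mid 0.69 [278.5 223.4] [570.39 -66.4   88.  ]
tube2_cap 0.71 [279.8 141.7] [514.72 -66.55  88.  ]
tube2_mid 0.62 [281.2 220.2] ctr [569.79 -62.14] LxW 113.57756944279166 22.579778783237554 axis az 2.1900989679017138
pos [568.63 -63.8  183.1 ] az 91.2 tool shift [-0.74 88.5  -1.36] norm 89 turn 0.001 q6 -1.72
```

>>> arm_command([
  [-0.8, 36, -1, 0],
  [0, 30, 0, 0],
  [0, 15, 0, 0],
  [0, 7.5, 0, 0],
  [0, 0, 0, 0],
])

```text
t: 68.08
ee_pos: [568.7, -65.0, 92.9]
orientation: [-1.197, -1.222, 1.225]
ft_force: [0.1, 0.0, 0.3]
width: 48.4
```

>>> arm_command([
  [0, 0, 0, 0],
  [0, 0, 0, 0],
  [0, 0, 0, 0],
  [0, 0, 0, 0],
  [0, 0, 0, 0],
  [0, 0, 0, 0],
  [0, 0, 0, 0],
  [0, 0, 0, 0],
], gripper=0)

```text
t: 68.75
ee_pos: [570.5, -65.6, 95.4]
orientation: [-1.201, -1.224, 1.223]
ft_force: [-0.6, 1.6, 6.4]
width: 19.3
```

>>> arm_command([
  [0, -3, 0, 0],
  [0, -3, 0, 0],
  [0, -4, 0, 0],
  [0, -4, 0, 0],
  [0, -6, 0, 0],
  [0, -10, 0, 0],
  [0, -30, 0, 0],
  [0, -30, 0, 0],
  [0, 0, 0, 0],
])

```text
t: 69.5
ee_pos: [573.6, -66.1, 191.3]
orientation: [-1.209, -1.23, 1.22]
ft_force: [0.7, -0.7, -0.4]
width: 19.7
```

Run:
```python
from h import *
p=pose()[0]
look("w23.png",[("tube2_mid",p[2]-7),("tube2_cap",p[2]-7),("carrier_knob",87)])
go(490,235,180,91.15)
```

```text
t 69.5 TCP [573.56 -66.12 191.29] 91.09919498718114 w 19.68493472859527
tube2_mid 0.95 [280.9 279.6] [572.56 -65.23 184.29]
tube2_cap 0.66 [276.9 163. ] [518.99 -68.14 184.29]
carrier_knob 0.62 [231.5  39.9] [459.46 -97.72  87.  ]
pos [569.42 -65.55 184.48] az 91.1 tool shift [302.02   4.51  73.63] norm 311 turn -0.001 q6 -1.73
```

>>> arm_command([
  [37.75, 0, 9.2, 0],
  [37.75, 0, 9.2, 0],
  [37.75, 0, 9.2, 0],
  [37.75, 0, 9.2, 0],
  [37.75, 0, 9.2, 0],
  [37.75, 0, 9.2, 0],
  [37.75, 0, 9.2, 0],
  [37.75, 0, 9.2, 0],
  [0, 30, 0, 0],
  [0, 38, 0, 0],
  [0, 32, 0, 0],
  [0, 18, 0, 0],
  [0, 6, 0, 0],
  [0, 0, 0, 0],
  [0, 0, 0, 0],
])

```text
t: 70.95
ee_pos: [489.9, 234.6, 59.8]
orientation: [-1.199, -1.222, 1.225]
ft_force: [-0.0, 0.2, -1.4]
width: 19.1
```

>>> arm_command([
  [0, 1, 0, 0],
  [0, 1, 0, 0],
  [0, 0, 0, 0],
])

```text
t: 71.2
ee_pos: [490.7, 234.9, 58.8]
orientation: [-1.2, -1.224, 1.223]
ft_force: [0.4, 0.1, -2.0]
width: 18.8
```

>>> arm_command([
  [0, 1, 0, 0],
  [0, 0.5, 0, 0],
  [0, 0, 0, 0],
])

```text
t: 71.45
ee_pos: [490.5, 234.9, 57.1]
orientation: [-1.2, -1.224, 1.223]
ft_force: [-0.4, 0.8, -0.9]
width: 19.4
```

>>> arm_command([
  [0, 0.5, 0, 0],
  [0, 0, 0, 0],
])

```text
t: 71.62
ee_pos: [490.6, 235.0, 56.7]
orientation: [-1.2, -1.224, 1.223]
ft_force: [-0.9, 0.1, 2.1]
width: 19.4
```

>>> arm_command([
  [0, 0, 0, 0],
  [0, 0, 0, 0],
  [0, 0, 0, 0],
  [0, 0, 0, 0],
  [0, 0, 0, 0],
  [0, -10, 0, 0],
  [0, -35, 0, 0],
  [0, -40, 0, 0],
  [0, -40, 0, 0],
  [-34.4, 0, -9.75, 0],
  [-34.4, 0, -9.75, 0],
  [-34.4, 0, -9.75, 0],
  [-34.4, 0, -9.75, 0],
  [-34.4, 0, -9.75, 0],
  [-34.4, 0, -9.75, 0],
  [-34.4, 0, -9.75, 0],
  [0, 0, 0, 0],
  [0, 0, 0, 0],
], gripper=50)

```text
t: 73.12
ee_pos: [563.6, -6.1, 182.1]
orientation: [-1.202, -1.221, 1.22]
ft_force: [-0.9, -0.0, -0.7]
width: 44.0
```

Run:
```python
from h import *
look("w24.png",[("carrier_knob",87),("seat1",88)]+[(f"tube{i}_{s}",88) for i in(1,) for s in("mid","cap")])
sil("tube1_mid",88)
go(564,-4,97,91.15)
```

```text
t 73.1167 TCP [563.6   -6.13 182.06] 90.90040390305211 w 44.01930139662876
carrier_knob 0.7 [130.7  57. ] [460.09 -97.5   87.  ]
seat1 0.68 [ 15.2 236.5] [ 577.2  -188.59   88.  ]
seat1 0.62 [103.1 236. ] [ 575.8  -127.52   88.  ]
seat1 0.6 [496.5 114.5] [489.96 129.94  88.  ]
seat1 0.55 [285.3 225. ] [565.61  -1.33  88.  ]
seat1 0.55 [189.5 231. ] [571.1  -67.39  88.  ]
tube1_cap 0.64 [279.1 149.1] [513.89  -6.54  88.  ]
tube1_mid 0.59 [281.5 218.2] ctr [565.48  -1.39] LxW 107.60608824672512 19.338764959550677 axis az 2.099291881217098
pos [562.96  -3.28 181.57] az 91.2 tool shift [-0.75 84.57 -1.05] norm 85 turn 0.001 q6 -1.62
```

>>> arm_command([
  [-0.5, 34, -1, 0],
  [0, 28, 0, 0],
  [0, 15, 0, 0],
  [0, 7, 0, 0],
  [0, 0, 0, 0],
])

```text
t: 73.83
ee_pos: [563.2, -4.2, 96.0]
orientation: [-1.197, -1.222, 1.226]
ft_force: [-0.1, -0.5, 0.4]
width: 43.7
```

>>> arm_command([
  [0, 0, 0, 0],
  [0, 0, 0, 0],
  [0, 0, 0, 0],
  [0, 0, 0, 0],
  [0, 0, 0, 0],
  [0, 0, 0, 0],
  [0, 0, 0, 0],
  [0, 0, 0, 0],
], gripper=0)

```text
t: 74.5
ee_pos: [565.0, -4.9, 98.4]
orientation: [-1.201, -1.224, 1.222]
ft_force: [-1.4, 0.9, 6.2]
width: 15.3
```

>>> arm_command([
  [0, -3, 0, 0],
  [0, -3, 0, 0],
  [0, -4, 0, 0],
  [0, -4, 0, 0],
  [0, -6, 0, 0],
  [0, -10, 0, 0],
  [0, -30, 0, 0],
  [0, -30, 0, 0],
  [0, 0, 0, 0],
])

```text
t: 75.25
ee_pos: [567.9, -5.3, 194.0]
orientation: [-1.208, -1.23, 1.219]
ft_force: [1.8, 1.1, 0.0]
width: 15.4
```

Run:
```python
from h import *
p=pose()[0]
look("w25.png",[("tube1_mid",p[2]-9),("tube1_cap",p[2]-9),("carrier_knob",87)])
go(490,320,180,91.15)
```

```text
t 75.25 TCP [567.88  -5.26 194.  ] 91.10303253054941 w 15.414259837003868
tube1_mid 0.64 [277.5 276.3] [566.28  -5.92 185.  ]
tube1_cap 0.81 [274.1 169.5] [516.44  -8.38 185.  ]
carrier_knob 0.92 [131.4  50.7] [ 460.87 -100.37   87.  ]
pos [563.88  -5.07 187.42] az 91.1 tool shift [326.43   7.42  67.63] norm 333 turn -0.001 q6 -1.62
```

>>> arm_command([
  [36.3, 0, 7.5, 0],
  [36.3, 0, 7.5, 0],
  [36.3, 0, 7.5, 0],
  [36.3, 0, 7.5, 0],
  [36.3, 0, 7.5, 0],
  [36.3, 0, 7.5, 0],
  [36.3, 0, 7.5, 0],
  [36.3, 0, 7.5, 0],
  [36.3, 0, 7.5, 0],
  [0, 30, 0, 0],
  [0, 38, 0, 0],
  [0, 34, 0, 0],
  [0, 18, 0, 0],
  [0, 6, 0, 0],
  [0, 0, 0, 0],
  [0, 0, 0, 0],
])

```text
t: 76.78
ee_pos: [490.0, 319.9, 60.6]
orientation: [-1.2, -1.221, 1.225]
ft_force: [0.4, -0.5, -0.4]
width: 15.3
```

>>> arm_command([
  [0, 1, 0, 0],
  [0, 1, 0, 0],
  [0, 0, 0, 0],
])

```text
t: 77.03
ee_pos: [490.7, 320.4, 59.7]
orientation: [-1.2, -1.224, 1.223]
ft_force: [-0.3, 0.1, -1.5]
width: 14.7
```

>>> arm_command([
  [0, 0.7, 0, 0],
  [0, 0, 0, 0],
])

```text
t: 77.2
ee_pos: [490.7, 320.3, 59.0]
orientation: [-1.2, -1.224, 1.223]
ft_force: [0.4, -0.1, -0.9]
width: 15.4
```

>>> arm_command([
  [0, 0.7, 0, 0],
  [0, 0.6, 0, 0],
  [0, 0, 0, 0],
])

```text
t: 77.45
ee_pos: [490.7, 320.4, 57.7]
orientation: [-1.2, -1.224, 1.223]
ft_force: [-0.9, 0.0, 3.0]
width: 15.2
```

>>> arm_command([
  [0, 0.5, 0, 0],
  [0, 0, 0, 0],
])

```text
t: 77.62
ee_pos: [490.7, 320.4, 57.7]
orientation: [-1.2, -1.224, 1.223]
ft_force: [-2.4, -1.4, 7.6]
width: 15.1
```

>>> arm_command([
  [0, -0.5, 0, 0],
  [0, 0, 0, 0],
  [0, 0, 0, 0],
  [0, 0, 0, 0],
  [0, 0, 0, 0],
  [0, 0, 0, 0],
  [0, -10, 0, 0],
  [0, -35, 0, 0],
  [0, -40, 0, 0],
  [0, -40, 0, 0],
  [0, -40, 0, 0],
  [0, -40, 0, 0],
  [-35, -20, -10, 0],
  [-35, -20, -10, 0],
  [-35, 0, 0, 0],
  [0, 0, 0, 0],
  [0, 0, 0, 0],
  [0, 0, 0, 0],
], gripper=50)

```text
t: 79.12
ee_pos: [512.4, 215.8, 302.9]
orientation: [-1.2, -1.223, 1.222]
ft_force: [0.5, -0.2, -0.1]
width: 43.8
```

Run:
```python
from h import *
im=tubes();cv2.imwrite("pics/w26.png",im)
for i in(1,2,4): sil(f"tube{i}_mid",tubez(i))
cm=camera_model("wrist")
for r in tip_of("wrist","coin_case1"): print("case",round(r["conf"],2),atz(cm,r["at"],38))
s=get_image("scene");cv2.imwrite("pics/s26.png",s)
cs=camera_model("scene");r=tip_of("scene","carrier_knob")[0];print(atz(cs,r["at"],87))
cv2.imwrite("pics/f26.png",np.hstack([cv2.resize(im,(400,300)),cv2.resize(s[150:420,60:420],(400,300))]))
```

```text
t 79.1167 [512.43 215.77 302.88] 91.05443011396474
tube1_mid 0.85 [375.3 156.3] [488.04 321.47  47.5 ]
tube1_mid 0.74 [520.6 265.1] [613.8  506.84  47.5 ]
tube1_cap 0.77 [376.1 108.8] [438.27 317.52  47.5 ]
tube1_cap 0.71 [546.3 289.1] [644.9  544.73  47.5 ]
tube2_mid 0.72 [294.2 157.6] [490.89 233.06  49.5 ]
tube2_cap 0.9 [296.1 105.6] [436.66 233.26  49.5 ]
tube3_mid 0.27 [216.1  93.2] [426.01 150.58  52.  ]
tube3_mid 0.25 [298.4 105.5] [436.5  235.52  52.  ]
tube4_mid 0.66 [216.6 158.1] [492.32 149.64  54.5 ]
tube4_cap 0.66 [215.8  93.4] [426.26 150.66  54.5 ]
tube4_cap 0.34 [371.8 154.4] [485.14 315.64  54.5 ]
tube1_mid 0.8 [374.7 152.7] ctr [490.1  319.54] LxW 103.27213273949715 22.967512942675327 axis az -179.71214326499083
tube1_mid 0.6 [519.8 266.2] ctr [612.77 505.95] LxW 105.93780779799631 18.689069291763836 axis az 51.56651809331376
tube1_mid 0.23 [296.4 155.7] ctr [489.62 235.21] LxW 109.60034769617616 22.999050762444156 axis az 2.5320134592665844
tube2_mid 0.57 [295.9 154.2] ctr [489.41 235.55] LxW 109.07031952863352 23.92709470488007 axis az 2.5663628401131837
tube4_mid 0.87 [214.8 154.3] ctr [490.69 148.67] LxW 124.25186166924672 37.794133488755136 axis az 0.4159487301271984
case 0.68 [643.42 253.79  38.  ]
[466.87 -99.35  87.  ]
```

View pics/f26.png

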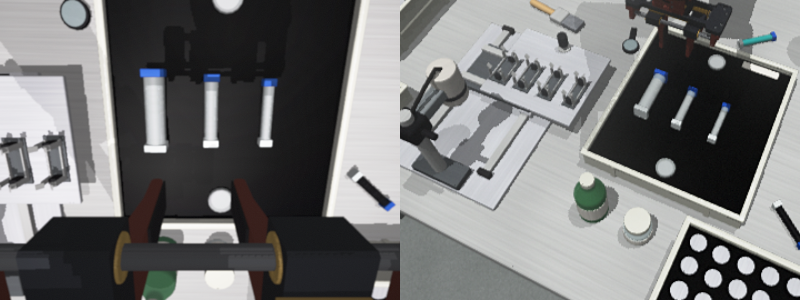

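>>> arm_command([
  [-39.2, 6.6, -0.2, 0],
  [-39.2, 6.6, -0.2, 0],
  [-39.2, 6.6, -0.2, 0],
  [-39.2, 6.6, -0.2, 0],
  [-39.2, 6.6, -0.2, 0],
  [-39.2, 6.6, -0.2, 0],
  [-39.2, 6.6, -0.2, 0],
  [-39.2, 6.6, -0.2, 0],
  [0, 0, 0, 0],
  [0, 0, 0, 0],
], gripper=60)

```text
t: 80.7
ee_pos: [519.9, -99.7, 249.3]
orientation: [-1.201, -1.22, 1.22]
ft_force: [0.3, -0.1, -0.3]
width: 52.6
```

Run:
```python
from h import *
look("w27.png",[("carrier_knob",87),("seat1",88)])
go(460,-97,89,91.15)
```

```text
t 80.7 TCP [519.88 -99.66 249.32] 90.86141621777625 w 52.61316638759477
carrier_knob 0.65 [279.1 126.6] [460.02 -99.86  87.  ]
seat1 0.92 [245.4 255.9] [ 574.44 -128.31   88.  ]
seat1 0.9 [383.3 247.6] [564.38  -4.52  88.  ]
seat1 0.77 [178.  260.6] [ 580.05 -189.49   88.  ]
seat1 0.66 [312.5 256.9] [574.44 -67.64  88.  ]
pos [520.28 -96.92 249.88] az 91.1 tool shift [  1.08 160.86  60.31] norm 172 turn -0.0 q6 -1.8
```

```bash
python3 -c "
from workcell import *
print(close_job(), get_obs()['t'])"
```

```text
the job is handed in; nothing more can be done
the job is handed in; nothing more can be done
```

I handed the job in at about t = 81 s of the 210 s allowed; it reports no verdict.

**What I did:**
- **Tubes present:** the 16, 20 and 30 mm tubes (1, 2 and 4) were in the tray. I left the turquoise and black look-alikes outside it alone.
- **Carrier:** it did not start at its front stop, so I first drew it out by the knob.
- **Seating:** I pressed each tube, cap towards the knob, into the clips of its own size. Each bottomed at the expected height with 21–29 N at the end.
- **Analyser:** I slid tubes 1, 2 and 4 in that order under the nose and held each still for over a second.
- **Return:** I drew the carrier to the front stop, where the pull force rose to 16 N. I then pulled the tubes out and laid them flat on the foam at about (490, 320), (490, 235) and (490, 150) mm.

**Last checks:**
- All three tubes lie on the foam at their proper lengths, the gripper is clear, and both coin cases show in the last pictures, where they seem to lie as before.
- The knob reads x = 460.0 mm, against 459.3–459.7 mm measured after each draw to the stop, so the carrier is at the stop to within about 1 mm.

**What disagreed or was less certain:**
- **Centring in the clips:** the tubes sat about 1–2.5 mm towards the knob, because the carrier crept several mm from the stop during pressing.
- **Centring under the nose:** the readings scatter by several mm between cameras, worst for tube 2. By the arm's own position readings I expect about 2 mm of error.
- **Knob in the scene camera:** it read the final knob position about 6 mm further in than the wrist camera did. I relied on the wrist camera, since it had measured the knob at the stop from a similar pose.

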